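# Pick the weighted knife handle for the customer

### The arm

A 6-joint arm with a two-finger parallel gripper is mounted at the origin on the work surface. World frame = base frame: x ahead of the robot, y to its left, z up, the work surface at z = 0. Lengths are in m, angles in rad, forces in N, time in s.
With the tool pointing down it reaches from about 0.275 to 0.725 m from the base axis. Payload 15.9 kg.
Tool frame: the origin (TCP) lies between the finger pads; the fingertips stand 17 mm ahead of it and the grasp point (between the pads) lies 2 mm behind it (manip.tcp_to_tips is the z of the fingertips in the tool frame, in m); z points along the fingers, y is the direction in which the jaws open and shut (so a half turn about z gives the same grasp; the last joint's range is limited). The gripper opens to 85 mm and grips with 20 to 120 N. Pads are 22 mm wide; open, the fingers measure 114 mm over their backs; the gripper's body (76 mm by 85 mm) begins 54 mm behind the grasp point. The pads swing forward as they close: fully open they stand 13 mm farther back than shut.
Start: joints at [1.248, 0.213, -0.034, 1.323, 0, 1.571], TCP at [0.159, 0.474, 0.248] pointing down, gripper open.
Joint ranges: [-2.98, 2.98], [-0.74, 1.72], [-1.14, 1.35], [-2.1, 2.04], [-1.57, 1.44], [-3.14, 3.14]. Speed limits (rad/s): [1.89, 1.89, 2.39, 2.57, 3.14, 3.14].

### API

Orientations are given as a unit quaternion [x, y, z, w].
In Python, from plant import manip gives the robot as it stands.
- The arm moves only by the shell command python3 -m pendant 'ROWS'. ROWS is JSON, a list of rows, each an object of numbers: "claw": the closure, from 0 (fully open) to 1 (shut); "x", "y", "z": the shift along the tool's x, y, z in m; "wx", "wy", "wz": the turn, a rotation vector about the tool's x, y, z in degrees. In form: [{"claw": .., "x": .., "y": .., "z": .., "wx": .., "wy": .., "wz": ..}, ...]. A call has 1 to 8 rows; each row is the pose to reach, as a shift and turn from the pose commanded when the call began, along the tool's axes at that moment; what a row does not reach only later rows make up. A row lasts 1/12 s, in which the tool goes at most 41.7 mm and 7.16 degrees, less where a joint would pass 70% of its speed; a pose out of reach is approached as far as the arm can. A call with a gripper value outside its range is refused whole. The fingers move at their own pace and stop on an object; the grip force is fixed at half the most. Time passes only in rows, so rows that repeat a pose let the fingers close. It gives the time, the measured TCP pose, the force and the opening at its end, in the units of the state.
- manip.read_state(): the state, without advancing time (a new reading comes with each control period).
- manip.read_camera(name): name is "side" or "top"; returns the picture (480x640x3 uint8, blue, green, red); there is no depth.
- manip.camera_model(name): a dict with "intrinsics" (3x3 intrinsics, pixels), "extrinsics" (4x4, takes a point from world to camera coordinates). Camera axes: x right, y down, z forward; pixel columns grow to the right and rows downward; lengths in m; the calibration is good to about 2 mm. A picture is of the moment at which its call begins. camera_model takes no time and is no camera call.
- manip.close_job(): hands the job in, once; it reports no verdict.
Trained networks look in the newest picture that a camera, given by its name, has taken for a name from the list of things; names that differ only in an ending like _2 or _b are one class to them, and where a whole thing is asked for, a point or a joint stands for the part that bears it (a point fixed in the world has none). Each returns a list of dicts, best first, with "score" (0 to 1); they miss things now and then, are a little off and sometimes report something else, mostly with a low value. They report only what shows in the picture. A call takes as long as a camera call. They do not tell look-alikes from the thing itself.
- manip.boxes_of(camera, thing): "extent" ([left, top, width, height] in pixels, round what is visible of it).
The state is a dict: "t": time; "joint_pos": joint angles; "qd": joint speeds; "effort": joint torques, N m; "eef_pos": TCP position; "tool_rot": TCP orientation; "force": force on the tool from outside, world axes, zero at the start; "wrist_torque": the same for the moment, N m; "width": opening from 0.0 (shut) to 1.0 (fully open).
Only numpy, scipy, OpenCV 4.12 (cv2) and the standard library are available. Lean on these libraries where they do the work, as an engineer would, in place of code of your own. Each camera call takes 0.05 s, during which the arm holds its last target.

### The job

Tidy the three loose knife handles on the counter and show the weighted one: stand the short handle upright in the wooden trough that shows a short sample handle, lift the two long look-alikes in turn to feel which is heavier, and stand the lighter one upright in the trough that shows a long sample. Finish while still holding the heavier long handle in the gripper, upright and still, its foot about 10 to 20 cm above the middle of the blue display pad; do not put it down or let go. Do not knock any handle over, and leave the whetstone, bottle and jar where they are.

Things in the scene. Friction and masses are not known exactly. Their poses are not given: they have to be found in the camera images.
- short_center (a point): Octagonal brown knife handle, ivory-coloured ferrule on top, 80 mm tall, 34 mm across flats all the way up, standing on the counter. Point: its centre, 40 mm above its foot. z up; flats face x, y and every 45 degrees. The only short loose handle; weighs about 0.09 kg.
- long_a_center (a point): Octagonal brown knife handle, ivory-coloured ferrule on top, 120 mm tall, 34 mm across flats all the way up, standing on the counter. Point: its centre, 60 mm above its foot. z up; flats face x, y and every 45 degrees. One of two long look-alikes: one weighs about 0.1 kg, the other (hidden metal core, 2 mm of play) about 0.4 kg; which is which changes every run.
- long_b_center (a point): Octagonal brown knife handle, ivory-coloured ferrule on top, 120 mm tall, 34 mm across flats all the way up, standing on the counter. Point: its centre, 60 mm above its foot. z up; flats face x, y and every 45 degrees. One of two long look-alikes: one weighs about 0.1 kg, the other (hidden metal core, 2 mm of play) about 0.4 kg; which is which changes every run.
- long_row: Fixed pale wooden trough, 250 mm long (x), 62 wide (y), 28 high; walls 8 mm, inside 234 x 46 mm, floor 6 mm above the counter. Origin: centre of its underside. A sample long handle (120 mm tall, 34 across) is fixed upright in it at x = +92 mm; the rest is free, room for two more.
- short_row: Fixed pale wooden trough, 250 mm long (x), 62 wide (y), 28 high; walls 8 mm, inside 234 x 46 mm, floor 6 mm above the counter. Origin: centre of its underside. A sample short handle (80 mm tall, 34 across) is fixed upright in it at x = +92 mm; the rest is free, room for two more.
- pad: Fixed square display pad, 110 x 110 mm, 4 mm thick, blue felt. Origin at the centre of its underside.
- whetstone: Bystander: yellow whetstone on an orange base, 215 x 78 mm, 50 mm tall, loose. Origin under its centre, x along its length.
- bottle: Bystander: green bottle with white cap, 56 mm across, 140 mm tall, loose. Origin under its centre.
- jar: Bystander: amber jar with dark lid, 60 mm across, 60 mm tall, loose. Origin under its centre.
Mind the look-alikes: they are no part of the job. Leave any orange or red look-alike of the part that bears short_center alone.

How it is judged:
By the outcome, as a careful person would: the job done as asked, in the order asked, and still so for the second after the job is handed in, while the arm keeps its last pose, push and grip.
It also fails if it takes over 72 s, if anything falls off the work surface, if the arm or the gripper's body presses on something with over 40 N, if the wrist force passes 120 N, or if a joint passes its speed limit or range.

## Working session

There is one attempt and no reset: what is moved stays moved. The work goes in short steps, Python scripts to look and compute and a shell command to move; the robot and the scene stay as the last step left them, time stands still between calls to the robot, and variables do not carry over. Pictures are saved under pics/ and viewed, and the job is handed in when it is done.

```bash
ls; mkdir -p pics; python3 - <<'E'
from plant import manip
import cv2
s=manip.read_state(); print(s)
for c in("top","side"):
    cv2.imwrite(f"pics/{c}0.png",manip.read_camera(c)); m=manip.camera_model(c); print(c,m)
    for n in ["short_center","long_a_center","long_row","short_row","pad","whetstone","bottle","jar"]:
        print(n,[([round(v) for v in b["extent"]],round(b["score"],2)) for b in manip.boxes_of(c,n)])
print(manip.tcp_to_tips, manip.read_state()["t"])
E
```

```text
pics
{'t': 0.0, 'joint_pos': array([ 1.24800684e+00,  2.13359002e-01, -3.50206381e-02,  1.32350748e+00,
       -2.06821666e-05,  1.57077547e+00]), 'qd': array([-0.00102751,  0.00043602,  0.00178597, -0.00051033,  0.00116104,
       -0.00125627]), 'effort': array([-4.29142834e-03, -6.86173940e+01,  4.87111330e+01,  1.76502537e-02,
       -3.25986375e-04, -7.13771783e-05]), 'eef_pos': array([0.15851487, 0.47388338, 0.24782999]), 'tool_rot': array([ 1.60684657e-01,  9.87005645e-01, -5.39972017e-04, -7.74418244e-05]), 'force': array([-0.30173878,  0.058057  , -0.3704174 ]), 'wrist_torque': array([-0.02266009, -0.02776529,  0.01685117]), 'width': 0.9983138018241632}
top {'intrinsics': array([[511.9790869 ,   0.        , 320.35644198],
       [  0.        , 511.9790869 , 236.41398059],
       [  0.        ,   0.        ,   1.        ]]), 'extrinsics': array([[ 0.0180161 , -0.99954307,  0.02427083,  0.04677273],
       [-0.99122654, -0.02103474, -0.13048944,  0.58206804],
       [ 0.13094034, -0.02170698, -0.99115258,  1.23732917],
       [ 0.        ,  0.        ,  0.        ,  1.        ]
[... 525 characters left out ...]
0.        ,   0.        ,   1.        ]]), 'extrinsics': array([[-0.97169676, -0.23620117,  0.00379582,  0.5877398 ],
       [-0.17771544,  0.72032012, -0.67048949,  0.10638657],
       [ 0.1556362 , -0.65218704, -0.74190932,  1.18934175],
       [ 0.        ,  0.        ,  0.        ,  1.        ]])}
short_center [([354, 204, 18, 36], 0.94), ([375, 229, 22, 36], 0.9), ([408, 235, 25, 37], 0.78)]
long_a_center [([325, 316, 16, 54], 0.67)]
long_row [([240, 148, 28, 60], 0.68), ([304, 145, 112, 72], 0.63)]
short_row [([326, 119, 101, 56], 0.6)]
pad [([357, 262, 25, 51], 0.63)]
whetstone [([279, 416, 137, 64], 0.58)]
bottle [([241, 149, 24, 60], 0.97)]
jar [([204, 357, 35, 46], 0.74)]
0.017 0.9
```

View pics/top0.png

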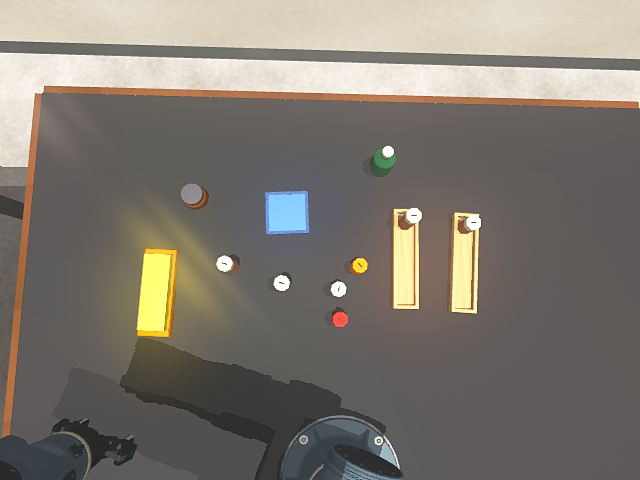

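View pics/side0.png

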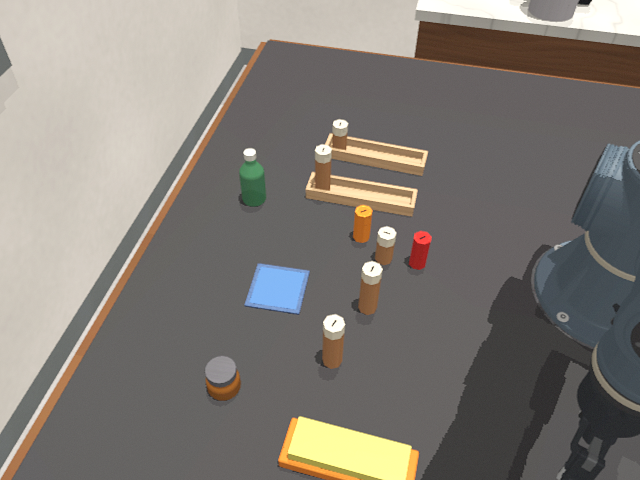

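The top view shows the loose white-topped handles at (224,264), (282,283) and (339,289). The side view shows the last one, at (386,247), is the short brown handle, standing between the orange and red decoys. The nearer trough (top x≈405) holds the long sample and the farther one (x≈465) the short sample.

```bash
cat > h.py <<'E'
from plant import manip
import numpy as np, cv2
def ray(c,u,v,z):
    m=manip.camera_model(c);K=np.array(m["intrinsics"]);E=np.array(m["extrinsics"]);R=E[:3,:3];t=E[:3,3]
    o=-R.T@t; d=R.T@np.linalg.inv(K)@np.array([u,v,1.]); return o+d*(z-o[2])/d[2]
def proj(c,p):
    m=manip.camera_model(c);E=np.array(m["extrinsics"]);q=np.array(m["intrinsics"])@(E[:3,:3]@np.array(p)+E[:3,3]);return q[:2]/q[2]
E
python3 - <<'E'
from h import *
im=cv2.imread("pics/top0.png")
def blobs(c,im,zs):
    hsv=cv2.cvtColor(im,cv2.COLOR_BGR2HSV)
    m=((hsv[...,2]>150)&(hsv[...,1]<60)).astype(np.uint8)
    n,l,st,ce=cv2.connectedComponentsWithStats(m)
    for i in range(1,n):
        if 60<st[i,4]<500 and st[i,1]>110:
            x,y,w,h=st[i,:4]; u,v=x+(w-1)/2,y+(h-1)/2
            print(c,st[i],ce[i].round(1),[ray(c,u,v,z).round(4)[:2] for z in zs])
blobs("top",im,(.08,.12)); blobs("side",cv2.imread("pics/side0.png"),(.073,.113))
hsv=cv2.cvtColor(im,cv2.COLOR_BGR2HSV)
m=cv2.inRange(hsv,(100,100,100),(125,255,255)); 
def rect(m,z,name):
    cs,_=cv2.findContours(m,cv2.RETR_EXTERNAL,cv2.CHAIN_APPROX_NONE)
    for c in cs:
        if cv2.contourArea(c)>600:
            P=np.array([ray("top",u,v,z)[:2] for u,v in c[:,0]],np.float32)
            print(name,cv2.minAreaRect(P),c[:,0].min(0),c[:,0].max(0))
rect(m,.004,"pad")
m=cv2.inRange(hsv,(12,40,120),(26,200,255)); m=cv2.morphologyEx(m,cv2.MORPH_CLOSE,np.ones((5,5)))
rect(m,.028,"trough")
b=[cv2.resize(im[190:330,200:490],None,fx=2.7,fy=2.7,interpolation=cv2.INTER_CUBIC)]
cv2.imwrite("pics/z.png",b[0])
E
```

```text
top [382 146  12  12 112] [387.6 151.3] [array([ 0.7903, -0.1028]), array([ 0.778 , -0.0966])]
top [406 208  16  15 182] [413.9 215. ] [array([ 0.6327, -0.1664]), array([ 0.6256, -0.1581])]
top [466 215  15  15 169] [473.4 222.1] [array([ 0.6187, -0.3117]), array([ 0.612 , -0.2987])]
top [216 255  17  17 194] [223.9 263. ] [array([0.5068, 0.2872]), array([0.5037, 0.2806])]
top [273 275  17  16 196] [281.2 282.6] [array([0.4631, 0.1506]), array([0.4615, 0.1484])]
top [331 281  16  16 186] [338.4 288.7] [array([0.4515, 0.0137]), array([0.4503, 0.0161])]
top [380 437  20  32 261] [388.8 453.4] [array([ 0.0804, -0.108 ]), array([ 0.0913, -0.1017])]
side [333 119  16  17 220] [339.8 126.9] [array([ 0.6175, -0.3161]), array([ 0.6078, -0.2636])]
side [629 141  11  29  79] [632.1 153.8] [array([-0.0697, -0.3767]), array([-0.0481, -0.3214])]
side [315 144  17  19 259] [322.8 153. ] [array([ 0.6365, -0.209 ]), array([ 0.626 , -0.1614])]
side [601 146  28  34 419] [614.5 163.2] [array([-0.0228, -0.3374]), array([-0.0033, -0.2839])]
side [243 148  13  13 137] [249.4 153.8] [array([ 0.803, -0.164
[... 659 characters left out ...]
45]
trough ((0.5260047912597656, -0.303546667098999), (0.07367874681949615, 0.2514735460281372), 86.34695434570312) [449 212] [480 313]
trough ((0.5349335074424744, -0.15525974333286285), (0.07318125665187836, 0.2568925619125366), 87.60076141357422) [392 207] [421 308]
trough ((0.48603448271751404, 0.7909529209136963), (0.022786028683185577, 0.7864794135093689), 89.6561508178711) [  0 115] [ 38 436]Traceback (most recent call last):
  File "<stdin>", line 22, in <module>
  File "<stdin>", line 18, in rect
  File "h.py", line 4, in ray
    m=manip.camera_model(c);K=np.array(m["intrinsics"]);E=np.array(m["extrinsics"]);R=E[:3,:3];t=E[:3,3]
ValueError: time passes only in moves, steps and waits
```

```bash
cat > h.py <<'E'
import numpy as np, cv2, pickle, os
def cm(c):
    f=f"cm_{c}.pkl"
    if not os.path.exists(f):
        from plant import manip; pickle.dump({k:np.array(v) for k,v in manip.camera_model(c).items()},open(f,"wb"))
    m=pickle.load(open(f,"rb")); return m["intrinsics"],m["extrinsics"]
def ray(c,u,v,z):
    K,E=cm(c);R=E[:3,:3];t=E[:3,3]
    o=-R.T@t; d=R.T@np.linalg.inv(K)@np.array([u,v,1.]); return o+d*(z-o[2])/d[2]
def proj(c,p):
    K,E=cm(c);q=K@(E[:3,:3]@np.array(p)+E[:3,3]);return q[:2]/q[2]
E
python3 - <<'E'
from h import *
im=cv2.imread("pics/top0.png")
cm("top");cm("side")
hsv=cv2.cvtColor(im,cv2.COLOR_BGR2HSV)
for n,lo,hi in(("orange",(10,180,150),(22,255,255)),("red",(0,180,120),(8,255,255))):
    m=cv2.inRange(hsv,lo,hi); k,l,st,ce=cv2.connectedComponentsWithStats(m)
    for i in range(1,k):
        if st[i,4]>80: print(n,st[i],ray("top",*ce[i],.07).round(3))
cv2.imwrite("pics/za.png",cv2.resize(im[195:325,380:490],None,fx=4.5,fy=4.5,interpolation=cv2.INTER_CUBIC))
s=cv2.imread("pics/side0.png"); cv2.imwrite("pics/zb.png",cv2.resize(s[110:285,290:440],None,fx=3.4,fy=3.4,interpolation=cv2.INTER_CUBIC))
E
```

```text
orange [146 248  32  89 297] [0.443 0.411 0.07 ]
orange [147 251  27  81 143] [0.472 0.427 0.07 ]
red [332 312  15  13 116] [0.381 0.012 0.07 ]
```

View pics/za.png

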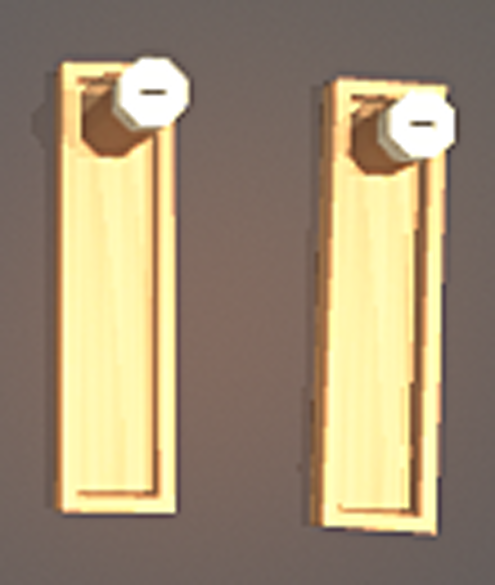

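View pics/zb.png

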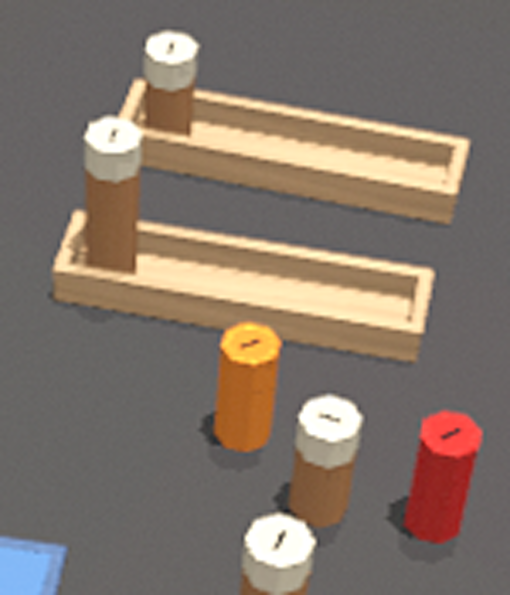

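```bash
python3 - <<'E'
from h import *
f=lambda U,V:((U+.5)/4.5-.5+380,(V+.5)/4.5-.5+195)
for n,c in (("long",[(70,63),(177,513),(66,513)]),("short",[(339,80),(437,533),(326,525),(446,88)])):
    for p in c: print(n,p,ray("top",*f(*p),.028).round(4)[:2])
im=cv2.imread("pics/top0.png")
print("orange",ray("top",360,265.5,.08),"red",ray("top",340,319,.08))
cv2.imwrite("pics/zc.png",cv2.resize(im[245:335,205:375],None,fx=4.7,fy=4.7,interpolation=cv2.INTER_CUBIC))
# model overlay
def ov(cx,cy,yaw,hs,nm):
    pass
for c in("top","side"):
    b=cv2.imread(f"pics/{c}0.png")
    s=4 if c=="top" else 4
    x0,y0,w,h=(380,195,110,130) if c=="top" else (290,110,150,120)
    z=cv2.resize(b[y0:y0+h,x0:x0+w],None,fx=s,fy=s,interpolation=cv2.INTER_CUBIC)
    for (sx,sy,yaw) in ((.626,-.159,0.01),(.6187,-.3125,-.035)):
        R=np.array([[np.cos(yaw),-np.sin(yaw)],[np.sin(yaw),np.cos(yaw)]])
        o=np.array([sx,sy])-R@[.092,0]
        print(o)
        for hx,hy,zz in((.125,.031,.028),(.117,.023,.028),(.117,.023,.006)):
            P=[proj(c,[*(o+R@[a*hx,d*hy]),zz]) for a,d in((1,1),(1,-1),(-1,-1),(-1,1))]
            P=[((p[0]+.5-x0)*s-.5,(p[1]+.5-y0)*s-.5) for p in P]
            cv2.polylines(z,[np.int32(np.round(P))],True,(255,0,0),1)
    cv2.imwrite(f"pics/ov_{c}.png",z)
E
```

```text
long (70, 63) [ 0.6574 -0.1305]
long (177, 513) [ 0.4073 -0.1893]
long (66, 513) [ 0.4062 -0.128 ]
short (339, 80) [ 0.6511 -0.2829]
short (437, 533) [ 0.3989 -0.3331]
short (326, 525) [ 0.4022 -0.2716]
short (446, 88) [ 0.6479 -0.3437]
orange [ 0.5072501  -0.03703821  0.08      ] red [0.37997508 0.00923158 0.08      ]
[ 0.5340046  -0.15991998]
[ 0.52675634 -0.30928066]
[ 0.5340046  -0.15991998]
[ 0.52675634 -0.30928066]
```

View pics/ov_top.png

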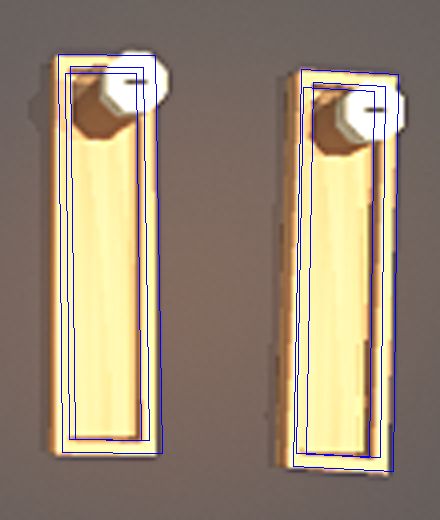

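View pics/ov_side.png

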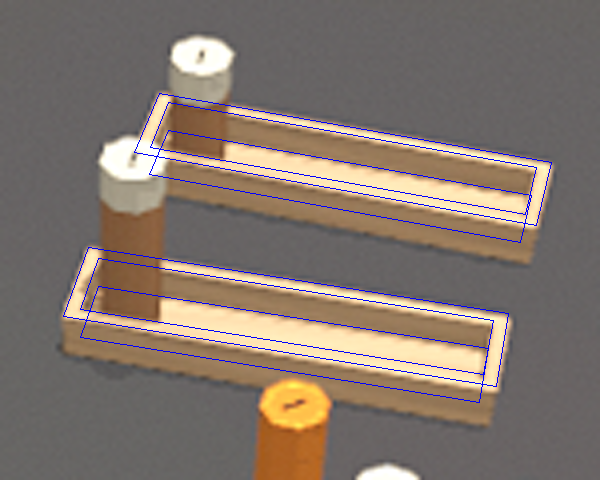

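View pics/zc.png

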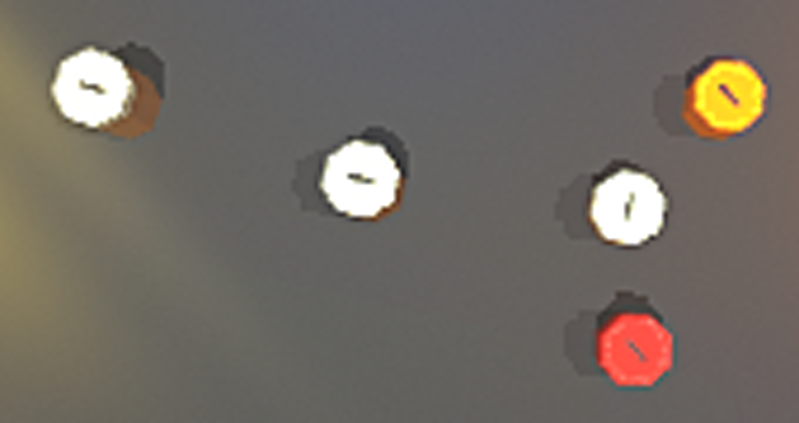

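```bash
cat >> h.py <<'E'
def go(x,y,z,psi):
    """rows numbers for TCP target and jaw angle (deg world, mod 180)"""
    from plant import manip
    from scipy.spatial.transform import Rotation as Ro
    s=manip.read_state(); R=Ro.from_quat(s["tool_rot"]).as_matrix(); p=np.array(s["eef_pos"])
    d=R.T@(np.array([x,y,z])-p)
    a=np.degrees(np.arctan2(R[1,1],R[0,1])); wz=-((psi-a+90)%180-90)
    print("t",round(s["t"],2),"pos",p.round(4),"jaw",round(a,1),"q",np.round(s["joint_pos"],2),"F",np.round(s["force"],2),"w",round(s["width"],3),"tilt",R[:,2].round(3))
    print("shift",d.round(4),"wz",round(wz,1),"rows>=",np.linalg.norm(d)/.0417,abs(wz)/7.16)
E
python3 - <<'E'
from h import *
im=cv2.imread("pics/top0.png").astype(np.float32).min(2)
for n,u,v,z in(("L1",223.9,263,.12),("L2",281.2,282.6,.12),("S",338.4,288.7,.08),("sampL",413.9,215,.12)):
    K,E=cm("top")
    c=ray("top",u,v,z)[:2]
    best=[]
    # template fit: mean intensity inside octagon minus ring outside
    g=np.arange(-.026,.0261,.001); X,Y=np.meshgrid(g,g)
    q=np.array([proj("top",[c[0]+a,c[1]+b,z]) for a,b in zip(X.ravel(),Y.ravel())],np.float32)
    W=cv2.remap(im,q[:,0].reshape(X.shape),q[:,1].reshape(X.shape),cv2.INTER_CUBIC); W=np.clip(W,60,220)
    for yaw in range(0,45,3):
        for dx in np.arange(-.003,.0031,.0005):
            for dy in np.arange(-.003,.0031,.0005):
                r=np.max([np.abs((X-dx)*np.cos(np.radians(yaw+k))+(Y-dy)*np.sin(np.radians(yaw+k))) for k in(0,45,90,135)],0)
                T=np.clip((.017-r)/.0018+.5,0,1)
                best.append((np.corrcoef(T.ravel(),W.ravel())[0,1],yaw,dx,dy))
    by={y:max(b for b in best if b[1]==y) for y in range(0,45,3)}
    b=max(best); print(n,c.round(4),"->",(c+b[2:]).round(4),b[1],[round(by[y][0],4) for y in by])
go(.4503,.0155,.15,80)
E
```

```text
L1 [0.5037 0.2809] -> [0.5032 0.2804] 27 [np.float64(0.9138), np.float64(0.9118), np.float64(0.9109), np.float64(0.9114), np.float64(0.9132), np.float64(0.9164), np.float64(0.9203), np.float64(0.923), np.float64(0.925), np.float64(0.9262), np.float64(0.925), np.float64(0.9227), np.float64(0.9198), np.float64(0.9166), np.float64(0.915)]
L2 [0.4613 0.148 ] -> [0.4613 0.148 ] 33 [np.float64(0.9228), np.float64(0.9198), np.float64(0.9178), np.float64(0.9164), np.float64(0.9164), np.float64(0.9169), np.float64(0.9184), np.float64(0.9214), np.float64(0.9252), np.float64(0.9291), np.float64(0.9325), np.float64(0.9342), np.float64(0.9336), np.float64(0.9306), np.float64(0.9264)]
S [0.451 0.014] -> [0.451  0.0145] 33 [np.float64(0.9351), np.float64(0.9317), np.float64(0.9291), np.float64(0.9283), np.float64(0.9287), np.float64(0.9306), np.float64(0.9335), np.float64(0.9372), np.float64(0.9407), np.float64(0.9433), np.float64(0.9452), np.float64(0.9456), np.float64(0.9447), np.float64(0.9423), np.float64(0.9386)]
sampL [ 0.6256 -0.1591] -> [ 0.6256 -0.1586] 0 [np.float64(0.89), np.float64(0.8896), np.float64(0.8875), np.float64(0.8847), np.float64(0.8819), np.float64(0.8796), np.float64(0.8779), np.float64(0.8776), np.float64(0.878), np.float64(0.8789), np.float64(0.8808), np.float64(0.8831), np.float64(0.8855), np.float64(0.8879), np.float64(0.8896)]
t 0.9 pos [0.1586 0.4742 0.2483] jaw 71.5 q [ 1.25  0.21 -0.03  1.32  0.    1.57] F [-0.05  0.87  0.64] w 1.001 tilt [-0. -0. -1.]
shift [-0.4221 -0.3424  0.0983] wz -8.5 rows>= 13.246431836710888 1.1864020879105772
```

```bash
R='{"claw":0,"x":-0.422,"y":-0.342,"z":0.05,"wz":-8}'; python3 -m pendant '[{"claw":0,"x":-0.422,"y":-0.342,"z":0.05,"wz":-8},{"claw":0,"x":-0.422,"y":-0.342,"z":0.05,"wz":-8},{"claw":0,"x":-0.422,"y":-0.342,"z":0.05,"wz":-8},{"claw":0,"x":-0.422,"y":-0.342,"z":0.05,"wz":-8},{"claw":0,"x":-0.422,"y":-0.342,"z":0.05,"wz":-8},{"claw":0,"x":-0.422,"y":-0.342,"z":0.05,"wz":-8},{"claw":0,"x":-0.422,"y":-0.342,"z":0.05,"wz":-8},{"claw":0,"x":-0.422,"y":-0.342,"z":0.05,"wz":-8}]'; python3 -c "
from h import *
go(.4505,.015,.15,79)"
```

```text
t 0.9 pos [0.1586 0.4742 0.2483] jaw 71.5 q [ 1.25  0.21 -0.03  1.32  0.    1.57] F [-0.05  0.87  0.64] w 1.001 tilt [-0. -0. -1.]
shift [-0.4225 -0.3429  0.0983] wz -7.5 rows>= 13.25892115761742 1.0467372834413033$[0]: bad value
```

```bash
python3 -m pendant '[{"claw":0.0,"x":-0.03,"y":-0.024,"z":0.003,"wx":0,"wy":0,"wz":-5}]' ; python3 -m pendant --help | head -20
```

```text
t: 0.98
eef_pos: [0.1779, 0.4449, 0.2451]
tool_rot: [0.117, 0.993, 0.001, -0.0]
force: [1.9, 0.9, 0.6]
width: 1.0invalid input: not JSON, or not a number
```

```bash
python3 -m pendant '[{"claw":0,"x":-0.3,"y":-0.24,"z":0.03,"wx":0,"wy":0,"wz":-3},{"claw":0,"x":-0.3,"y":-0.24,"z":0.03,"wx":0,"wy":0,"wz":-3},{"claw":0,"x":-0.3,"y":-0.24,"z":0.03,"wx":0,"wy":0,"wz":-3},{"claw":0,"x":-0.3,"y":-0.24,"z":0.03,"wx":0,"wy":0,"wz":-3},{"claw":0,"x":-0.3,"y":-0.24,"z":0.03,"wx":0,"wy":0,"wz":-3},{"claw":0,"x":-0.3,"y":-0.24,"z":0.03,"wx":0,"wy":0,"wz":-3},{"claw":0,"x":-0.3,"y":-0.24,"z":0.03,"wx":0,"wy":0,"wz":-3},{"claw":0,"x":-0.3,"y":-0.24,"z":0.03,"wx":0,"wy":0,"wz":-3}]'; python3 -c "
from h import *
go(.4505,.015,.15,79)"
```

```text
t: 1.65
eef_pos: [0.3842, 0.1776, 0.2195]
tool_rot: [0.091, 0.996, 0.0, 0.0]
force: [1.2, 0.5, -0.1]
width: 0.997
t 1.65 pos [0.3842 0.1776 0.2195] jaw 79.5 q [ 0.43  0.06 -0.28  1.22  0.    0.62] F [ 1.15  0.48 -0.06] w 0.997 tilt [ 0.001  0.    -1.   ]
shift [-0.0948 -0.1478  0.0695] wz 0.5 rows>= 4.528081745449805 0.07110369966453603
```

```bash
python3 -m pendant '[{"claw":0,"x":-0.095,"y":-0.148,"z":0.06,"wx":0,"wy":0,"wz":0.5},{"claw":0,"x":-0.095,"y":-0.148,"z":0.06,"wx":0,"wy":0,"wz":0.5},{"claw":0,"x":-0.095,"y":-0.148,"z":0.06,"wx":0,"wy":0,"wz":0.5},{"claw":0,"x":-0.095,"y":-0.148,"z":0.06,"wx":0,"wy":0,"wz":0.5},{"claw":0,"x":-0.095,"y":-0.148,"z":0.06,"wx":0,"wy":0,"wz":0.5},{"claw":0,"x":-0.095,"y":-0.148,"z":0.06,"wx":0,"wy":0,"wz":0.5},{"claw":0,"x":-0.095,"y":-0.148,"z":0.06,"wx":0,"wy":0,"wz":0.5}]'; python3 -c "
from h import *
go(.4505,.015,.054,79)"
```

```text
t: 2.23
eef_pos: [0.4497, 0.0158, 0.159]
tool_rot: [0.097, 0.995, -0.0, -0.0]
force: [0.3, 0.8, 0.2]
width: 1.003
t 2.23 pos [0.4497 0.0158 0.159 ] jaw 78.9 q [ 0.04  0.15 -0.34  1.08  0.    0.23] F [0.31 0.85 0.16] w 1.003 tilt [-0.001  0.    -1.   ]
shift [-0.001  -0.0006  0.105 ] wz -0.1 rows>= 2.51857303851242 0.018215446681842485
```

Descend, then close.

```bash
python3 -m pendant '[{"claw":0,"x":-0.001,"y":-0.001,"z":0.03,"wx":0,"wy":0,"wz":0},{"claw":0,"x":-0.001,"y":-0.001,"z":0.06,"wx":0,"wy":0,"wz":0},{"claw":0,"x":-0.001,"y":-0.001,"z":0.09,"wx":0,"wy":0,"wz":0},{"claw":0,"x":-0.001,"y":-0.001,"z":0.105,"wx":0,"wy":0,"wz":0},{"claw":0,"x":-0.001,"y":-0.001,"z":0.105,"wx":0,"wy":0,"wz":0},{"claw":0,"x":-0.001,"y":-0.001,"z":0.105,"wx":0,"wy":0,"wz":0}]'; python3 -c "
from h import *
from plant import manip
go(.4505,.015,.054,79)
cv2.imwrite('pics/s1.png',manip.read_camera('side'))"
```

```text
t: 2.73
eef_pos: [0.4502, 0.0163, 0.0547]
tool_rot: [0.095, 0.995, 0.0, -0.0]
force: [-0.7, 0.3, 0.8]
width: 1.004
t 2.73 pos [0.4502 0.0163 0.0547] jaw 79.1 q [ 0.04  0.25 -0.51  0.82  0.    0.23] F [-0.7   0.3   0.85] w 1.004 tilt [-0.001  0.    -1.   ]
shift [-0.0005 -0.0012  0.0007] wz 0.1 rows>= 0.03619221097530511 0.010761859199499419
```

View pics/s1.png

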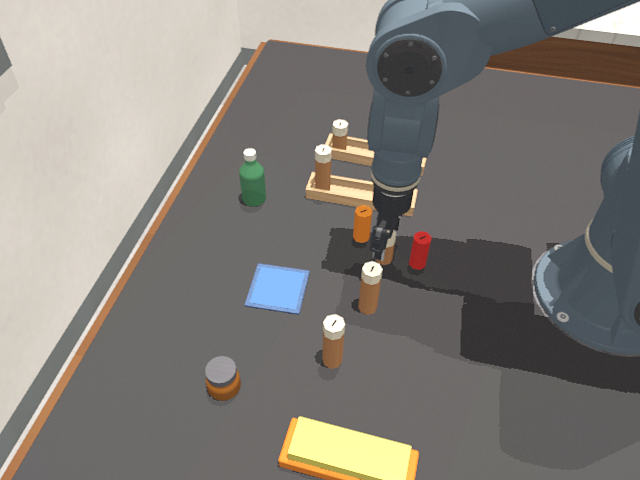

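The gripper straddles the short handle at (386,245), and the decoys at (362,224) and (420,250) are untouched. Next I close.

```bash
python3 -m pendant '[{"claw":0.3,"x":0,"y":0,"z":0,"wx":0,"wy":0,"wz":0},{"claw":0.5,"x":0,"y":0,"z":0,"wx":0,"wy":0,"wz":0},{"claw":1,"x":0,"y":0,"z":0,"wx":0,"wy":0,"wz":0},{"claw":1,"x":0,"y":0,"z":0,"wx":0,"wy":0,"wz":0},{"claw":1,"x":0,"y":0,"z":0,"wx":0,"wy":0,"wz":0},{"claw":1,"x":0,"y":0,"z":0,"wx":0,"wy":0,"wz":0}]'; python3 -c "
from h import *
go(.4505,.015,.054,79)"; python3 -m pendant '[{"claw":1,"x":0,"y":0,"z":0,"wx":0,"wy":0,"wz":0},{"claw":1,"x":0,"y":0,"z":0,"wx":0,"wy":0,"wz":0},{"claw":1,"x":0,"y":0,"z":-0.01,"wx":0,"wy":0,"wz":0},{"claw":1,"x":0,"y":0,"z":-0.03,"wx":0,"wy":0,"wz":0},{"claw":1,"x":0,"y":0,"z":-0.06,"wx":0,"wy":0,"wz":0},{"claw":1,"x":0,"y":0,"z":-0.09,"wx":0,"wy":0,"wz":0},{"claw":1,"x":0,"y":0,"z":-0.12,"wx":0,"wy":0,"wz":0},{"claw":1,"x":0,"y":0,"z":-0.13,"wx":0,"wy":0,"wz":0}]'; python3 -c "
from h import *
go(.4505,.015,.18,79)
y=-.04
print(.527-.03*np.cos(y),-.3085-.03*np.sin(y))"
```

```text
t: 3.28
eef_pos: [0.4509, 0.0155, 0.0549]
tool_rot: [0.096, 0.995, 0.0, 0.0]
force: [-1.2, 0.0, 7.4]
width: 0.393
t 3.28 pos [0.4509 0.0155 0.0549] jaw 79.0 q [ 0.03  0.25 -0.51  0.81  0.    0.23] F [-1.21  0.03  7.41] w 0.393 tilt [ 0.001  0.    -1.   ]
shift [ 0.0003 -0.0005  0.0009] wz -0.0 rows>= 0.026821319138614127 0.00014535860116514823
t: 3.95
eef_pos: [0.4519, 0.0154, 0.1884]
tool_rot: [0.096, 0.995, 0.0, 0.002]
force: [-0.3, 0.1, -0.2]
width: 0.392
t 3.95 pos [0.4519 0.0154 0.1884] jaw 79.0 q [ 0.03  0.13 -0.29  1.15 -0.    0.23] F [-0.32  0.14 -0.19] w 0.392 tilt [ 0.005  0.    -1.   ]
shift [ 0.0013 -0.0007  0.0084] wz -0.0 rows>= 0.20409373153152444 0.00048557672844653957
0.4970239968001707 -0.307300319974401
```

```bash
python3 -c "
from h import *
go(.497,-.3073,.13,87.7)"
```

```text
t 3.95 pos [0.4519 0.0154 0.1884] jaw 79.0 q [ 0.03  0.13 -0.29  1.15 -0.    0.23] F [-0.32  0.14 -0.19] w 0.392 tilt [ 0.005  0.    -1.   ]
shift [-0.1056 -0.3083  0.0585] wz -8.7 rows>= 7.939449535194818 1.2155693756111285
```

```bash
python3 -m pendant '[{"claw":1,"x":-0.006,"y":-0.018,"z":0.0,"wx":0,"wy":0,"wz":-2},{"claw":1,"x":-0.018,"y":-0.053,"z":0.0,"wx":0,"wy":0,"wz":-4},{"claw":1,"x":-0.031,"y":-0.09,"z":0.01,"wx":0,"wy":0,"wz":-6},{"claw":1,"x":-0.044,"y":-0.127,"z":0.01,"wx":0,"wy":0,"wz":-8.7},{"claw":1,"x":-0.057,"y":-0.164,"z":0.02,"wx":0,"wy":0,"wz":-8.7},{"claw":1,"x":-0.07,"y":-0.201,"z":0.02,"wx":0,"wy":0,"wz":-8.7},{"claw":1,"x":-0.082,"y":-0.238,"z":0.03,"wx":0,"wy":0,"wz":-8.7},{"claw":1,"x":-0.094,"y":-0.27,"z":0.03,"wx":0,"wy":0,"wz":-8.7}]'; python3 -c "
from h import *
go(.497,-.3073,.12,87.7)"
```

```text
t: 4.62
eef_pos: [0.4905, -0.2698, 0.153]
tool_rot: [0.02, 1.0, 0.0, -0.001]
force: [0.2, 0.1, -0.8]
width: 0.391
t 4.62 pos [ 0.4905 -0.2698  0.153 ] jaw 87.7 q [-0.5   0.37 -0.06  1.14 -0.   -0.46] F [ 0.2   0.14 -0.83] w 0.391 tilt [-0.001  0.001 -1.   ]
shift [-0.0081 -0.0372  0.033 ] wz -0.0 rows>= 1.2072837997506638 0.006548160154456128
```

```bash
python3 -m pendant '[{"claw":1,"x":-0.005,"y":-0.023,"z":0.02,"wx":0,"wy":0,"wz":0},{"claw":1,"x":-0.008,"y":-0.035,"z":0.035,"wx":0,"wy":0,"wz":0},{"claw":1,"x":-0.008,"y":-0.037,"z":0.043,"wx":0,"wy":0,"wz":0},{"claw":1,"x":-0.008,"y":-0.037,"z":0.043,"wx":0,"wy":0,"wz":0},{"claw":1,"x":-0.008,"y":-0.037,"z":0.043,"wx":0,"wy":0,"wz":0}]'; python3 -c "
from h import *
from plant import manip
go(.497,-.3073,.061,87.7)
b=manip.read_camera('side');cv2.imwrite('pics/s2.png',cv2.resize(b[80:280,250:490],None,fx=3,fy=3))
b=manip.read_camera('top');cv2.imwrite('pics/t2.png',cv2.resize(b[170:340,360:560],None,fx=3.5,fy=3.5))"
```

```text
t: 5.03
eef_pos: [0.4975, -0.304, 0.1114]
tool_rot: [0.02, 1.0, 0.0, -0.0]
force: [-0.1, 0.5, -1.2]
width: 0.388
t 5.03 pos [ 0.4975 -0.304   0.1114] jaw 87.7 q [-0.55  0.44 -0.07  1.06  0.   -0.51] F [-0.08  0.48 -1.22] w 0.388 tilt [-0.001  0.001 -1.   ]
shift [ 0.0004 -0.0034  0.0504] wz 0.0 rows>= 1.212116987203094 0.002355430040833365
```

View pics/s2.png

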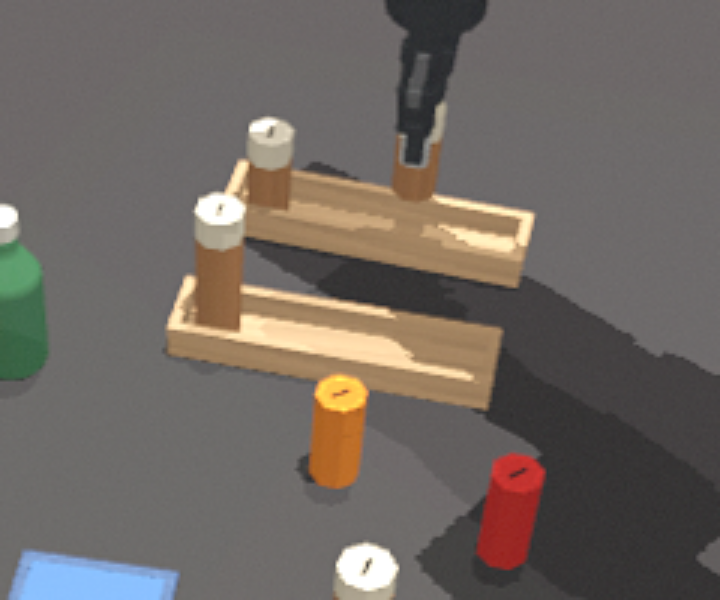

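View pics/t2.png

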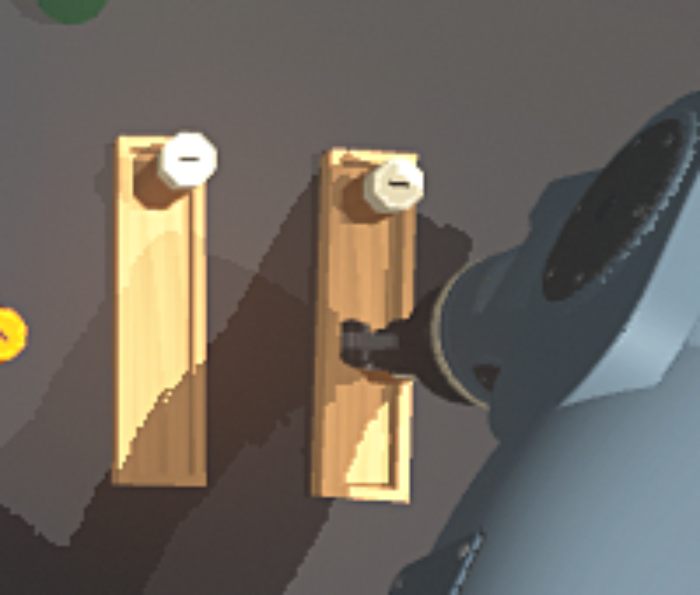

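```bash
python3 -m pendant '[{"claw":1,"x":0,"y":-0.0034,"z":0.015,"wx":0,"wy":0,"wz":0},{"claw":1,"x":0,"y":-0.0034,"z":0.025,"wx":0,"wy":0,"wz":0},{"claw":1,"x":0,"y":-0.0034,"z":0.03,"wx":0,"wy":0,"wz":0},{"claw":1,"x":0,"y":-0.0034,"z":0.03,"wx":0,"wy":0,"wz":0}]'; python3 -c "
from h import *
from plant import manip
go(.497,-.3073,.061,87.7)
b=manip.read_camera('side');cv2.imwrite('pics/s3.png',cv2.resize(b[100:200,310:470],None,fx=5,fy=5,interpolation=2))"
```

```text
t: 5.47
eef_pos: [0.4972, -0.3073, 0.0806]
tool_rot: [0.02, 1.0, 0.0, -0.001]
force: [0.6, 0.1, -1.5]
width: 0.389
t 5.47 pos [ 0.4972 -0.3073  0.0806] jaw 87.7 q [-0.55  0.47 -0.11  1.    0.   -0.51] F [ 0.64  0.06 -1.5 ] w 0.389 tilt [-0.001  0.001 -1.   ]
shift [ 0.0002 -0.      0.0196] wz 0.0 rows>= 0.46973629431570235 0.005435529069618659
```

View pics/s3.png

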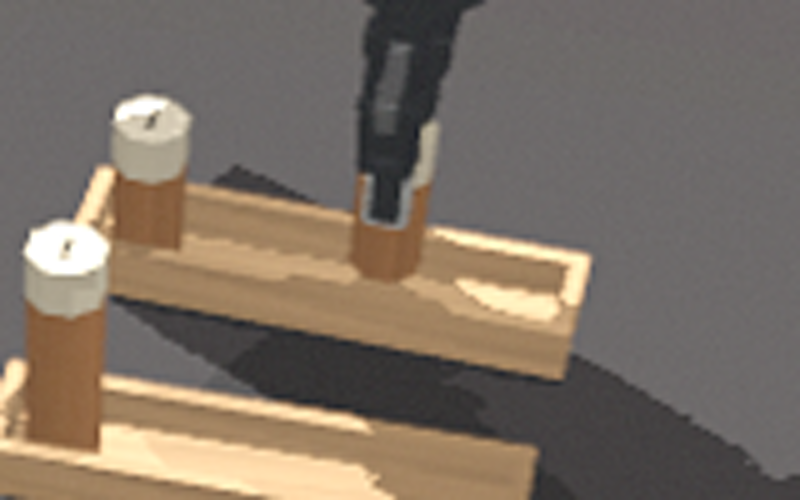

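```bash
python3 -m pendant '[{"claw":1,"x":0,"y":0,"z":0.008,"wx":0,"wy":0,"wz":0},{"claw":1,"x":0,"y":0,"z":0.014,"wx":0,"wy":0,"wz":0},{"claw":1,"x":0,"y":0,"z":0.018,"wx":0,"wy":0,"wz":0},{"claw":1,"x":0,"y":0,"z":0.0195,"wx":0,"wy":0,"wz":0},{"claw":1,"x":0,"y":0,"z":0.0195,"wx":0,"wy":0,"wz":0}]'; python3 -c "
from h import *
go(.497,-.3073,.061,87.7)"
```

```text
t: 5.93
eef_pos: [0.4976, -0.3081, 0.0615]
tool_rot: [0.02, 1.0, 0.0, -0.0]
force: [-0.3, -0.2, -0.1]
width: 0.391
t 5.93 pos [ 0.4976 -0.3081  0.0615] jaw 87.7 q [-0.55  0.49 -0.13  0.95  0.   -0.51] F [-0.28 -0.19 -0.13] w 0.391 tilt [-0.  0. -1.]
shift [0.0006 0.0008 0.0005] wz 0.0 rows>= 0.026348090989377085 0.0005428499773693935
```

Release gently and retreat upward.

```bash
python3 -m pendant '[{"claw":1,"x":0,"y":0,"z":0.0007,"wx":0,"wy":0,"wz":0},{"claw":0.5,"x":0,"y":0,"z":0.0007,"wx":0,"wy":0,"wz":0},{"claw":0.4,"x":0,"y":0,"z":0.0007,"wx":0,"wy":0,"wz":0},{"claw":0.2,"x":0,"y":0,"z":0.0007,"wx":0,"wy":0,"wz":0},{"claw":0,"x":0,"y":0,"z":0.0007,"wx":0,"wy":0,"wz":0},{"claw":0,"x":0,"y":0,"z":0.0007,"wx":0,"wy":0,"wz":0},{"claw":0,"x":0,"y":0,"z":0.0007,"wx":0,"wy":0,"wz":0}]'; python3 -m pendant '[{"claw":0,"x":0,"y":0,"z":-0.02,"wx":0,"wy":0,"wz":0},{"claw":0,"x":0,"y":0,"z":-0.05,"wx":0,"wy":0,"wz":0},{"claw":0,"x":0,"y":0,"z":-0.09,"wx":0,"wy":0,"wz":0},{"claw":0,"x":0,"y":0,"z":-0.13,"wx":0,"wy":0,"wz":0}]'; python3 -c "
from h import *
from plant import manip
go(.4613,.148,.2,78)
b=manip.read_camera('side');cv2.imwrite('pics/s4.png',cv2.resize(b[100:400,290:470],None,fx=2,fy=2,interpolation=2))"
```

```text
t: 6.52
eef_pos: [0.4978, -0.3082, 0.0612]
tool_rot: [0.02, 1.0, -0.0, 0.0]
force: [-0.0, 0.7, 0.7]
width: 1.003
t: 6.85
eef_pos: [0.497, -0.3078, 0.1923]
tool_rot: [0.02, 1.0, 0.0, -0.001]
force: [0.5, -0.6, 0.9]
width: 0.998
t 6.85 pos [ 0.497  -0.3078  0.1923] jaw 87.7 q [-0.55  0.4   0.09  1.25 -0.   -0.51] F [ 0.52 -0.63  0.86] w 0.998 tilt [-0.001  0.001 -1.   ]
shift [ 0.0539  0.454  -0.0073] wz 9.7 rows>= 10.964833116388998 1.3553452264335732
```

View pics/s4.png

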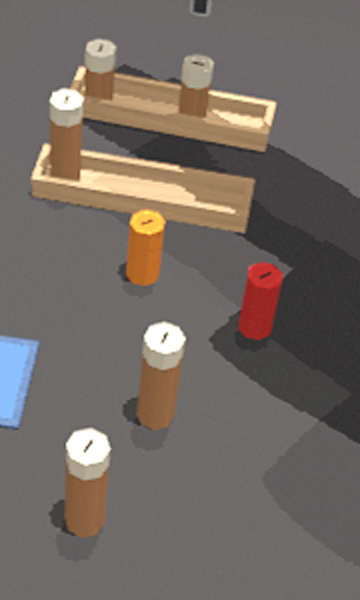

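The short handle stands upright in the short trough (crop 197,85). Now the nearer long handle.

```bash
python3 -m pendant '[{"claw":0,"x":0.054,"y":0.454,"z":-0.008,"wx":0,"wy":0,"wz":9.7},{"claw":0,"x":0.054,"y":0.454,"z":-0.008,"wx":0,"wy":0,"wz":9.7},{"claw":0,"x":0.054,"y":0.454,"z":-0.008,"wx":0,"wy":0,"wz":9.7},{"claw":0,"x":0.054,"y":0.454,"z":-0.008,"wx":0,"wy":0,"wz":9.7},{"claw":0,"x":0.054,"y":0.454,"z":-0.008,"wx":0,"wy":0,"wz":9.7},{"claw":0,"x":0.054,"y":0.454,"z":-0.008,"wx":0,"wy":0,"wz":9.7},{"claw":0,"x":0.054,"y":0.454,"z":-0.008,"wx":0,"wy":0,"wz":9.7},{"claw":0,"x":0.054,"y":0.454,"z":-0.008,"wx":0,"wy":0,"wz":9.7}]'; python3 -c "
from h import *
go(.4613,.1485,.2,78)"
```

```text
t: 7.57
eef_pos: [0.4711, 0.0256, 0.1972]
tool_rot: [0.105, 0.995, 0.0, 0.0]
force: [0.5, 0.2, 0.4]
width: 0.998
t 7.57 pos [0.4711 0.0256 0.1972] jaw 78.0 q [ 0.05  0.17 -0.22  1.18  0.    0.26] F [0.49 0.22 0.41] w 0.998 tilt [ 0.001  0.    -1.   ]
shift [ 0.0352  0.1182 -0.0028] wz -0.0 rows>= 2.958326511480595 0.0012569870751238787
```

```bash
python3 -m pendant '[{"claw":0,"x":0.035,"y":0.118,"z":-0.003,"wx":0,"wy":0,"wz":0},{"claw":0,"x":0.035,"y":0.118,"z":-0.003,"wx":0,"wy":0,"wz":0},{"claw":0,"x":0.035,"y":0.118,"z":-0.003,"wx":0,"wy":0,"wz":0},{"claw":0,"x":0.035,"y":0.118,"z":-0.003,"wx":0,"wy":0,"wz":0},{"claw":0,"x":0.035,"y":0.118,"z":-0.003,"wx":0,"wy":0,"wz":0},{"claw":0,"x":0.035,"y":0.118,"z":-0.003,"wx":0,"wy":0,"wz":0}]'; python3 -c "
from h import *
go(.4613,.1485,.08,78)"
```

```text
t: 8.07
eef_pos: [0.4619, 0.1463, 0.1999]
tool_rot: [0.104, 0.995, -0.0, 0.0]
force: [-0.1, -0.8, -0.2]
width: 0.998
t 8.07 pos [0.4619 0.1463 0.1999] jaw 78.0 q [ 0.31  0.2  -0.18  1.2  -0.    0.52] F [-0.11 -0.81 -0.19] w 0.998 tilt [-0. -0. -1.]
shift [0.0011 0.0021 0.1199] wz 0.0 rows>= 2.876922069347435 0.006287284779536492
```

```bash
python3 -m pendant '[{"claw":0,"x":0.001,"y":0.002,"z":0.03,"wx":0,"wy":0,"wz":0},{"claw":0,"x":0.001,"y":0.002,"z":0.065,"wx":0,"wy":0,"wz":0},{"claw":0,"x":0.001,"y":0.002,"z":0.1,"wx":0,"wy":0,"wz":0},{"claw":0,"x":0.001,"y":0.002,"z":0.12,"wx":0,"wy":0,"wz":0},{"claw":0,"x":0.001,"y":0.002,"z":0.12,"wx":0,"wy":0,"wz":0},{"claw":0,"x":0.001,"y":0.002,"z":0.12,"wx":0,"wy":0,"wz":0}]'; python3 -c "
from h import *
go(.4613,.1485,.08,78)"
```

```text
t: 8.57
eef_pos: [0.4611, 0.1473, 0.08]
tool_rot: [0.105, 0.994, -0.0, -0.001]
force: [0.5, 0.2, 0.7]
width: 1.001
t 8.57 pos [0.4611 0.1473 0.08  ] jaw 77.9 q [ 0.31  0.28 -0.39  0.9  -0.    0.52] F [0.47 0.2  0.7 ] w 1.001 tilt [-0.002 -0.001 -1.   ]
shift [ 0.0001  0.0012 -0.    ] wz -0.1 rows>= 0.02994658190646805 0.014549128918614592
```

```bash
python3 -m pendant '[{"claw":0.3,"x":0,"y":0.001,"z":0,"wx":0,"wy":0,"wz":0},{"claw":0.5,"x":0,"y":0.001,"z":0,"wx":0,"wy":0,"wz":0},{"claw":1,"x":0,"y":0.001,"z":0,"wx":0,"wy":0,"wz":0},{"claw":1,"x":0,"y":0.001,"z":0,"wx":0,"wy":0,"wz":0},{"claw":1,"x":0,"y":0.001,"z":0,"wx":0,"wy":0,"wz":0},{"claw":1,"x":0,"y":0.001,"z":0,"wx":0,"wy":0,"wz":0},{"claw":1,"x":0,"y":0.001,"z":0,"wx":0,"wy":0,"wz":0},{"claw":1,"x":0,"y":0.001,"z":0,"wx":0,"wy":0,"wz":0}]'; python3 -c "
from h import *
go(.4613,.1485,.08,78)"
python3 -m pendant '[{"claw":1,"x":0,"y":0,"z":-0.01,"wx":0,"wy":0,"wz":0},{"claw":1,"x":0,"y":0,"z":-0.025,"wx":0,"wy":0,"wz":0},{"claw":1,"x":0,"y":0,"z":-0.04,"wx":0,"wy":0,"wz":0},{"claw":1,"x":0,"y":0,"z":-0.05,"wx":0,"wy":0,"wz":0},{"claw":1,"x":0,"y":0,"z":-0.05,"wx":0,"wy":0,"wz":0},{"claw":1,"x":0,"y":0,"z":-0.05,"wx":0,"wy":0,"wz":0}]'
for i in 1 2 3 4; do python3 -m pendant '[{"claw":1,"x":0,"y":0,"z":0,"wx":0,"wy":0,"wz":0}]' | grep force; done;  python3 -c "
from h import *
go(.4613,.1485,.08,78)"
```

```text
t: 9.23
eef_pos: [0.4622, 0.1498, 0.0809]
tool_rot: [0.104, 0.995, 0.0, 0.001]
force: [-1.2, -1.3, 9.1]
width: 0.388
t 9.23 pos [0.4622 0.1498 0.0809] jaw 78.0 q [ 0.31  0.28 -0.38  0.9   0.    0.52] F [-1.18 -1.28  9.14] w 0.388 tilt [ 0.001  0.001 -1.   ]
shift [ 0.0006 -0.0015  0.0009] wz 0.0 rows>= 0.04341107422537446 0.0017232900353661444
t: 9.73
eef_pos: [0.4619, 0.1497, 0.1304]
tool_rot: [0.104, 0.995, 0.0, 0.001]
force: [-0.1, 0.2, -0.8]
width: 0.394
force: [-0.7, 0.3, -2.1]
force: [0.3, 0.8, -0.9]
force: [-0.0, 0.5, -0.7]
force: [-0.5, -0.3, -1.0]
t 10.07 pos [0.4613 0.1495 0.1295] jaw 78.0 q [ 0.31  0.24 -0.31  1.02 -0.    0.52] F [-0.53 -0.32 -0.97] w 0.388 tilt [-0.001 -0.    -1.   ]
shift [-0.0002 -0.0009  0.0495] wz 0.0 rows>= 1.1871580759135474 0.0007567548734098576
```

About 1 N, which points to the light one. I'll set it down and lift the other before deciding.

```bash
python3 -m pendant '[{"claw":1,"x":0,"y":0,"z":0.015,"wx":0,"wy":0,"wz":0},{"claw":1,"x":0,"y":0,"z":0.03,"wx":0,"wy":0,"wz":0},{"claw":1,"x":0,"y":0,"z":0.042,"wx":0,"wy":0,"wz":0},{"claw":1,"x":0,"y":0,"z":0.047,"wx":0,"wy":0,"wz":0},{"claw":1,"x":0,"y":0,"z":0.0485,"wx":0,"wy":0,"wz":0},{"claw":1,"x":0,"y":0,"z":0.0488,"wx":0,"wy":0,"wz":0},{"claw":1,"x":0,"y":0,"z":0.0488,"wx":0,"wy":0,"wz":0}]'; python3 -c "
from h import *
go(.4613,.1485,.0805,78)"
```

```text
t: 10.65
eef_pos: [0.4617, 0.1496, 0.0813]
tool_rot: [0.104, 0.995, 0.0, 0.0]
force: [0.2, -0.6, -1.0]
width: 0.388
t 10.65 pos [0.4617 0.1496 0.0813] jaw 78.0 q [ 0.31  0.28 -0.38  0.9  -0.    0.52] F [ 0.24 -0.64 -0.97] w 0.388 tilt [ 0. -0. -1.]
shift [ 0.0002 -0.0011  0.0008] wz 0.0 rows>= 0.034074971041949516 0.0006832335837551503
```

```bash
python3 -m pendant '[{"claw":1,"x":0,"y":0,"z":0.0008,"wx":0,"wy":0,"wz":0},{"claw":1,"x":0,"y":0,"z":0.001,"wx":0,"wy":0,"wz":0},{"claw":0.5,"x":0,"y":0,"z":0.001,"wx":0,"wy":0,"wz":0},{"claw":0.3,"x":0,"y":0,"z":0.001,"wx":0,"wy":0,"wz":0},{"claw":0,"x":0,"y":0,"z":0.001,"wx":0,"wy":0,"wz":0},{"claw":0,"x":0,"y":0,"z":0.001,"wx":0,"wy":0,"wz":0},{"claw":0,"x":0,"y":0,"z":0.001,"wx":0,"wy":0,"wz":0}]'; python3 -m pendant '[{"claw":0,"x":0,"y":0,"z":-0.03,"wx":0,"wy":0,"wz":0},{"claw":0,"x":0,"y":0,"z":-0.06,"wx":0,"wy":0,"wz":0},{"claw":0,"x":0,"y":0,"z":-0.1,"wx":0,"wy":0,"wz":0},{"claw":0,"x":0,"y":0,"z":-0.12,"wx":0,"wy":0,"wz":0}]'; python3 -c "
from h import *
go(.5035,.281,.2,73)"
```

```text
t: 11.23
eef_pos: [0.4616, 0.1496, 0.0802]
tool_rot: [0.104, 0.995, 0.0, -0.0]
force: [0.2, 0.0, 0.0]
width: 0.993
t: 11.57
eef_pos: [0.4624, 0.1498, 0.204]
tool_rot: [0.105, 0.995, 0.001, 0.002]
force: [1.3, 1.1, 1.1]
width: 1.001
t 11.57 pos [0.4624 0.1498 0.204 ] jaw 78.0 q [ 0.31  0.19 -0.17  1.2  -0.    0.52] F [1.25 1.12 1.11] w 1.001 tilt [ 0.003  0.001 -1.   ]
shift [-0.013   0.1369  0.0043] wz 5.0 rows>= 3.299096520059846 0.6985874902899112
```

```bash
python3 -m pendant '[{"claw":0,"x":-0.013,"y":0.137,"z":0,"wx":0,"wy":0,"wz":5},{"claw":0,"x":-0.013,"y":0.137,"z":0,"wx":0,"wy":0,"wz":5},{"claw":0,"x":-0.013,"y":0.137,"z":0,"wx":0,"wy":0,"wz":5},{"claw":0,"x":-0.013,"y":0.137,"z":0,"wx":0,"wy":0,"wz":5},{"claw":0,"x":-0.013,"y":0.137,"z":0,"wx":0,"wy":0,"wz":5},{"claw":0,"x":-0.013,"y":0.137,"z":0,"wx":0,"wy":0,"wz":5},{"claw":0,"x":-0.013,"y":0.137,"z":0,"wx":0,"wy":0,"wz":5}]'; python3 -c "
from h import *
from plant import manip
go(.5035,.281,.08,73)
b=manip.read_camera('side');cv2.imwrite('pics/s5.png',b)"
```

```text
t: 12.15
eef_pos: [0.5025, 0.2802, 0.2001]
tool_rot: [0.148, 0.989, -0.0, -0.0]
force: [-1.0, 0.2, 0.2]
width: 0.999
t 12.15 pos [0.5025 0.2802 0.2001] jaw 73.0 q [ 0.51  0.38  0.07  1.26 -0.    0.81] F [-0.96  0.24  0.19] w 0.999 tilt [-0. -0. -1.]
shift [-0.0007  0.0011  0.1201] wz -0.0 rows>= 2.8791260465611384 0.0014534626270208506
```

View pics/s5.png

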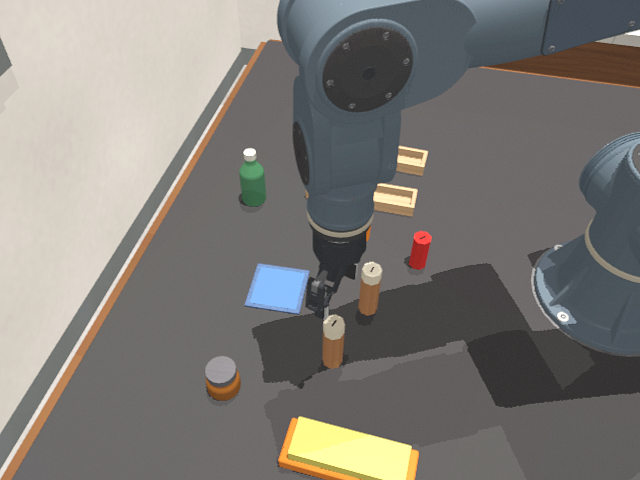

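The first long handle stands again at (371,290). The gripper is above the second one at (333,342).

```bash
python3 -m pendant '[{"claw":0,"x":-0.001,"y":0.001,"z":0.03,"wx":0,"wy":0,"wz":0},{"claw":0,"x":-0.001,"y":0.001,"z":0.065,"wx":0,"wy":0,"wz":0},{"claw":0,"x":-0.001,"y":0.001,"z":0.1,"wx":0,"wy":0,"wz":0},{"claw":0,"x":-0.001,"y":0.001,"z":0.12,"wx":0,"wy":0,"wz":0},{"claw":0,"x":-0.001,"y":0.001,"z":0.12,"wx":0,"wy":0,"wz":0},{"claw":0,"x":-0.001,"y":0.001,"z":0.12,"wx":0,"wy":0,"wz":0}]'; python3 -m pendant '[{"claw":0.3,"x":0,"y":0,"z":0,"wx":0,"wy":0,"wz":0},{"claw":0.5,"x":0,"y":0,"z":0,"wx":0,"wy":0,"wz":0},{"claw":1,"x":0,"y":0,"z":0,"wx":0,"wy":0,"wz":0},{"claw":1,"x":0,"y":0,"z":0,"wx":0,"wy":0,"wz":0},{"claw":1,"x":0,"y":0,"z":0,"wx":0,"wy":0,"wz":0},{"claw":1,"x":0,"y":0,"z":0,"wx":0,"wy":0,"wz":0},{"claw":1,"x":0,"y":0,"z":0,"wx":0,"wy":0,"wz":0},{"claw":1,"x":0,"y":0,"z":0,"wx":0,"wy":0,"wz":0}]'; python3 -c "
from h import *
go(.5035,.281,.08,73)"
python3 -m pendant '[{"claw":1,"x":0,"y":0,"z":-0.01,"wx":0,"wy":0,"wz":0},{"claw":1,"x":0,"y":0,"z":-0.025,"wx":0,"wy":0,"wz":0},{"claw":1,"x":0,"y":0,"z":-0.04,"wx":0,"wy":0,"wz":0},{"claw":1,"x":0,"y":0,"z":-0.05,"wx":0,"wy":0,"wz":0},{"claw":1,"x":0,"y":0,"z":-0.05,"wx":0,"wy":0,"wz":0},{"claw":1,"x":0,"y":0,"z":-0.05,"wx":0,"wy":0,"wz":0}]'
for i in 1 2 3 4; do python3 -m pendant '[{"claw":1,"x":0,"y":0,"z":0,"wx":0,"wy":0,"wz":0}]' | grep force; done;  python3 -c "
from h import *
go(.5035,.281,.08,73)"
```

```text
t: 12.7
eef_pos: [0.5036, 0.2805, 0.0804]
tool_rot: [0.148, 0.989, -0.0, -0.001]
force: [0.6, 1.0, 0.8]
width: 0.997
t: 13.37
eef_pos: [0.5046, 0.2817, 0.0813]
tool_rot: [0.148, 0.989, 0.0, 0.001]
force: [-1.3, -1.7, 9.6]
width: 0.386
t 13.37 pos [0.5046 0.2817 0.0813] jaw 73.0 q [ 0.51  0.45 -0.13  0.99 -0.    0.81] F [-1.26 -1.73  9.59] w 0.386 tilt [ 0.002  0.001 -1.   ]
shift [ 0.0008 -0.001   0.0013] wz 0.0 rows>= 0.04382281278074736 0.0010526677786570967
t: 13.87
eef_pos: [0.5043, 0.2817, 0.1305]
tool_rot: [0.148, 0.989, 0.0, 0.0]
force: [-0.9, 0.3, -4.6]
width: 0.388
force: [-0.7, -0.2, -4.1]
force: [0.1, 0.8, -3.4]
force: [0.9, -0.4, -4.0]
force: [0.8, 0.0, -4.4]
t 14.2 pos [0.5038 0.2814 0.1296] jaw 73.0 q [ 0.51  0.42 -0.05  1.1   0.    0.81] F [ 0.81  0.02 -4.45] w 0.39 tilt [-0.001 -0.    -1.   ]
shift [ 0.0001 -0.0004  0.0496] wz 0.0 rows>= 1.1898442721970044 0.0008272855384614827
```

The far one (L1) pulls about 4 N, so it is the heavy one. I'll put it back, place the light one, then come back for it.

```bash
python3 -m pendant '[{"claw":1,"x":0,"y":0,"z":0.015,"wx":0,"wy":0,"wz":0},{"claw":1,"x":0,"y":0,"z":0.03,"wx":0,"wy":0,"wz":0},{"claw":1,"x":0,"y":0,"z":0.042,"wx":0,"wy":0,"wz":0},{"claw":1,"x":0,"y":0,"z":0.047,"wx":0,"wy":0,"wz":0},{"claw":1,"x":0,"y":0,"z":0.0485,"wx":0,"wy":0,"wz":0},{"claw":1,"x":0,"y":0,"z":0.0488,"wx":0,"wy":0,"wz":0},{"claw":1,"x":0,"y":0,"z":0.0488,"wx":0,"wy":0,"wz":0}]'; python3 -c "
from h import *
go(.5035,.281,.0805,73)"
```

```text
t: 14.78
eef_pos: [0.5041, 0.2816, 0.0816]
tool_rot: [0.148, 0.989, 0.0, 0.0]
force: [-0.1, -0.5, -4.1]
width: 0.386
t 14.78 pos [0.5041 0.2816 0.0816] jaw 73.0 q [ 0.51  0.45 -0.13  0.99  0.    0.81] F [-0.08 -0.55 -4.06] w 0.386 tilt [ 0.  0. -1.]
shift [ 0.0004 -0.0008  0.0011] wz 0.0 rows>= 0.03372802574907149 0.0007844347183982548
```

```bash
python3 -m pendant '[{"claw":1,"x":0,"y":0,"z":0.0006,"wx":0,"wy":0,"wz":0},{"claw":1,"x":0,"y":0,"z":0.0012,"wx":0,"wy":0,"wz":0},{"claw":1,"x":0,"y":0,"z":0.0012,"wx":0,"wy":0,"wz":0},{"claw":0.5,"x":0,"y":0,"z":0.0012,"wx":0,"wy":0,"wz":0},{"claw":0.3,"x":0,"y":0,"z":0.0012,"wx":0,"wy":0,"wz":0},{"claw":0,"x":0,"y":0,"z":0.0012,"wx":0,"wy":0,"wz":0},{"claw":0,"x":0,"y":0,"z":0.0012,"wx":0,"wy":0,"wz":0},{"claw":0,"x":0,"y":0,"z":0.0012,"wx":0,"wy":0,"wz":0}]'; python3 -m pendant '[{"claw":0,"x":0,"y":0,"z":-0.03,"wx":0,"wy":0,"wz":0},{"claw":0,"x":0,"y":0,"z":-0.06,"wx":0,"wy":0,"wz":0},{"claw":0,"x":0,"y":0,"z":-0.1,"wx":0,"wy":0,"wz":0},{"claw":0,"x":0,"y":0,"z":-0.12,"wx":0,"wy":0,"wz":0}]'; python3 -c "
from h import *
go(.4615,.1496,.2,78)"
```

```text
t: 15.45
eef_pos: [0.5041, 0.2816, 0.0802]
tool_rot: [0.148, 0.989, 0.0, 0.0]
force: [0.5, -0.1, 0.2]
width: 0.996
t: 15.78
eef_pos: [0.5048, 0.2819, 0.2043]
tool_rot: [0.148, 0.989, 0.001, 0.001]
force: [1.3, 0.1, 0.5]
width: 0.997
t 15.78 pos [0.5048 0.2819 0.2043] jaw 73.0 q [0.51 0.38 0.08 1.27 0.   0.81] F [1.32 0.05 0.52] w 0.997 tilt [ 0.003  0.002 -1.   ]
shift [ 0.0027 -0.1392  0.0039] wz -5.0 rows>= 3.3399495197612663 0.697549600898362
```

```bash
python3 -m pendant '[{"claw":0,"x":0.003,"y":-0.139,"z":0,"wx":0,"wy":0,"wz":-5},{"claw":0,"x":0.003,"y":-0.139,"z":0,"wx":0,"wy":0,"wz":-5},{"claw":0,"x":0.003,"y":-0.139,"z":0,"wx":0,"wy":0,"wz":-5},{"claw":0,"x":0.003,"y":-0.139,"z":0,"wx":0,"wy":0,"wz":-5},{"claw":0,"x":0.003,"y":-0.139,"z":0,"wx":0,"wy":0,"wz":-5},{"claw":0,"x":0.003,"y":-0.139,"z":0,"wx":0,"wy":0,"wz":-5},{"claw":0,"x":0.003,"y":-0.139,"z":0,"wx":0,"wy":0,"wz":-5}]'; python3 -c "
from h import *
from plant import manip
go(.4615,.1496,.08,78)
b=manip.read_camera('side');cv2.imwrite('pics/s6.png',b)"
```

```text
t: 16.37
eef_pos: [0.461, 0.15, 0.2003]
tool_rot: [0.104, 0.995, 0.0, 0.0]
force: [0.5, 0.5, -0.1]
width: 1.001
t 16.37 pos [0.461  0.15   0.2003] jaw 78.0 q [ 0.31  0.2  -0.18  1.2   0.    0.52] F [ 0.46  0.48 -0.13] w 1.001 tilt [ 0.  0. -1.]
shift [-0.0006 -0.0003  0.1203] wz 0.0 rows>= 2.885253946517512 0.0008793938060548034
```

View pics/s6.png

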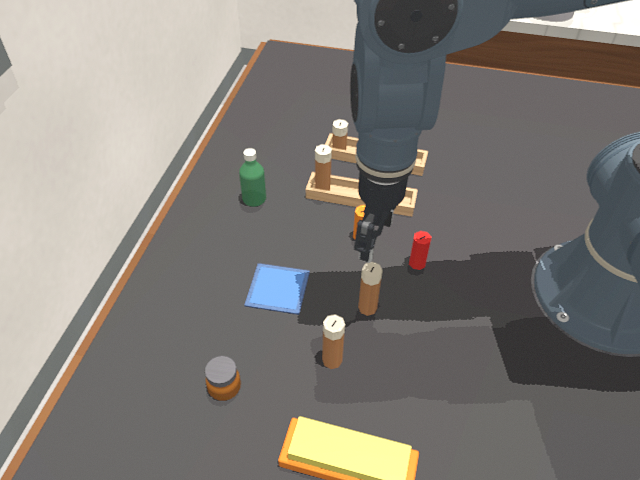

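Both long handles stand, at (333,342) and (370,290). I grasp the light one and lift it.

```bash
python3 -m pendant '[{"claw":0,"x":-0.001,"y":0,"z":0.03,"wx":0,"wy":0,"wz":0},{"claw":0,"x":-0.001,"y":0,"z":0.065,"wx":0,"wy":0,"wz":0},{"claw":0,"x":-0.001,"y":0,"z":0.1,"wx":0,"wy":0,"wz":0},{"claw":0,"x":-0.001,"y":0,"z":0.12,"wx":0,"wy":0,"wz":0},{"claw":0,"x":-0.001,"y":0,"z":0.12,"wx":0,"wy":0,"wz":0},{"claw":0,"x":-0.001,"y":0,"z":0.12,"wx":0,"wy":0,"wz":0}]'; python3 -m pendant '[{"claw":0.3,"x":0,"y":0,"z":0,"wx":0,"wy":0,"wz":0},{"claw":0.5,"x":0,"y":0,"z":0,"wx":0,"wy":0,"wz":0},{"claw":1,"x":0,"y":0,"z":0,"wx":0,"wy":0,"wz":0},{"claw":1,"x":0,"y":0,"z":0,"wx":0,"wy":0,"wz":0},{"claw":1,"x":0,"y":0,"z":0,"wx":0,"wy":0,"wz":0},{"claw":1,"x":0,"y":0,"z":0,"wx":0,"wy":0,"wz":0},{"claw":1,"x":0,"y":0,"z":0,"wx":0,"wy":0,"wz":0},{"claw":1,"x":0,"y":0,"z":0,"wx":0,"wy":0,"wz":0}]'; 
python3 -m pendant '[{"claw":1,"x":0,"y":0,"z":-0.01,"wx":0,"wy":0,"wz":0},{"claw":1,"x":0,"y":0,"z":-0.03,"wx":0,"wy":0,"wz":0},{"claw":1,"x":0,"y":0,"z":-0.06,"wx":0,"wy":0,"wz":0},{"claw":1,"x":0,"y":0,"z":-0.09,"wx":0,"wy":0,"wz":0},{"claw":1,"x":0,"y":0,"z":-0.12,"wx":0,"wy":0,"wz":0},{"claw":1,"x":0,"y":0,"z":-0.14,"wx":0,"wy":0,"wz":0},{"claw":1,"x":0,"y":0,"z":-0.14,"wx":0,"wy":0,"wz":0}]'
 python3 -c "
from h import *
go(.505,-.159,.2,90)"
```

```text
t: 16.92
eef_pos: [0.4612, 0.1498, 0.0799]
tool_rot: [0.104, 0.995, -0.0, -0.001]
force: [-1.1, 0.2, 0.8]
width: 1.001
t: 17.58
eef_pos: [0.4622, 0.1494, 0.0812]
tool_rot: [0.105, 0.995, 0.0, 0.001]
force: [-1.2, -0.3, 9.9]
width: 0.392
t: 18.17
eef_pos: [0.4631, 0.1498, 0.225]
tool_rot: [0.105, 0.995, 0.001, 0.003]
force: [1.0, -0.2, -1.1]
width: 0.389
t 18.17 pos [0.4631 0.1498 0.225 ] jaw 78.0 q [ 0.31  0.19 -0.13  1.25  0.    0.52] F [ 1.   -0.19 -1.06] w 0.389 tilt [ 0.006  0.002 -1.   ]
shift [-0.105  -0.2934  0.0247] wz -12.0 rows>= 7.496113359696957 1.6758685471463237
```

```bash
python3 -m pendant '[{"claw":1,"x":-0.007,"y":-0.018,"z":0.0,"wx":0,"wy":0,"wz":-2},{"claw":1,"x":-0.02,"y":-0.053,"z":0.0,"wx":0,"wy":0,"wz":-5},{"claw":1,"x":-0.033,"y":-0.09,"z":0.01,"wx":0,"wy":0,"wz":-8},{"claw":1,"x":-0.046,"y":-0.127,"z":0.01,"wx":0,"wy":0,"wz":-12},{"claw":1,"x":-0.059,"y":-0.164,"z":0.01,"wx":0,"wy":0,"wz":-12},{"claw":1,"x":-0.072,"y":-0.201,"z":0.01,"wx":0,"wy":0,"wz":-12},{"claw":1,"x":-0.085,"y":-0.238,"z":0.02,"wx":0,"wy":0,"wz":-12},{"claw":1,"x":-0.097,"y":-0.27,"z":0.02,"wx":0,"wy":0,"wz":-12}]'; python3 -m pendant '[{"claw":1,"x":-0.008,"y":-0.016,"z":0,"wx":0,"wy":0,"wz":0},{"claw":1,"x":-0.008,"y":-0.016,"z":0,"wx":0,"wy":0,"wz":0},{"claw":1,"x":-0.008,"y":-0.016,"z":0,"wx":0,"wy":0,"wz":0}]'; python3 -c "
from h import *
go(.505,-.159,.125,90)"
```

```text
t: 18.83
eef_pos: [0.4994, -0.1373, 0.199]
tool_rot: [0.0, 1.0, 0.0, -0.001]
force: [0.9, 0.9, -0.8]
width: 0.391
t: 19.08
eef_pos: [0.508, -0.1517, 0.1999]
tool_rot: [0.001, 1.0, 0.0, -0.0]
force: [0.3, 0.3, -2.1]
width: 0.393
t 19.08 pos [ 0.508  -0.1517  0.1999] jaw 89.9 q [-0.29  0.29 -0.06  1.22  0.   -0.29] F [ 0.28  0.3  -2.13] w 0.393 tilt [-0.001  0.    -1.   ]
shift [ 0.003  -0.0073  0.0749] wz -0.1 rows>= 1.8049453986303257 0.014412788140886406
```

```bash
python3 -m pendant '[{"claw":1,"x":0.003,"y":-0.007,"z":0.02,"wx":0,"wy":0,"wz":0},{"claw":1,"x":0.003,"y":-0.007,"z":0.05,"wx":0,"wy":0,"wz":0},{"claw":1,"x":0.003,"y":-0.007,"z":0.07,"wx":0,"wy":0,"wz":0},{"claw":1,"x":0.003,"y":-0.007,"z":0.08,"wx":0,"wy":0,"wz":0},{"claw":1,"x":0.003,"y":-0.007,"z":0.08,"wx":0,"wy":0,"wz":0},{"claw":1,"x":0.003,"y":-0.007,"z":0.08,"wx":0,"wy":0,"wz":0}]'; python3 -c "
from h import *
from plant import manip
go(.505,-.159,.087,90)
b=manip.read_camera('side');cv2.imwrite('pics/s7.png',cv2.resize(b[100:240,290:470],None,fx=4.4,fy=4.2,interpolation=2))"
```

```text
t: 19.58
eef_pos: [0.5053, -0.1574, 0.1208]
tool_rot: [-0.0, 1.0, 0.0, -0.0]
force: [0.4, -0.2, -1.2]
width: 0.388
t 19.58 pos [ 0.5053 -0.1574  0.1208] jaw 90.0 q [-0.3   0.33 -0.21  1.03  0.   -0.3 ] F [ 0.42 -0.19 -1.16] w 0.388 tilt [-0.  0. -1.]
shift [ 0.0003 -0.0016  0.0338] wz 0.0 rows>= 0.8119428550431002 0.006961961747015536
```

View pics/s7.png

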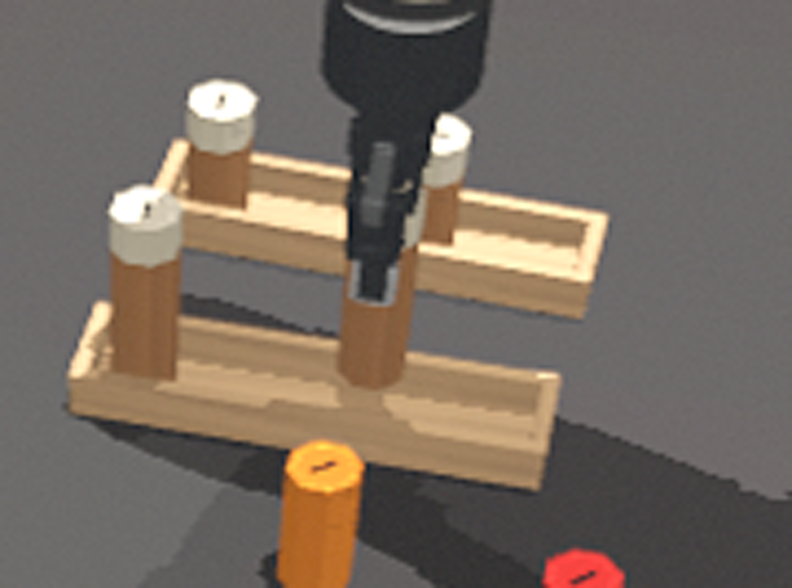

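```bash
python3 -m pendant '[{"claw":1,"x":0,"y":-0.0015,"z":0.008,"wx":0,"wy":0,"wz":0},{"claw":1,"x":0,"y":-0.0015,"z":0.018,"wx":0,"wy":0,"wz":0},{"claw":1,"x":0,"y":-0.0015,"z":0.026,"wx":0,"wy":0,"wz":0},{"claw":1,"x":0,"y":-0.0015,"z":0.031,"wx":0,"wy":0,"wz":0},{"claw":1,"x":0,"y":-0.0015,"z":0.033,"wx":0,"wy":0,"wz":0},{"claw":1,"x":0,"y":-0.0015,"z":0.033,"wx":0,"wy":0,"wz":0}]'; python3 -c "
from h import *
go(.505,-.159,.087,90)"
```

```text
t: 20.13
eef_pos: [0.5051, -0.1594, 0.0872]
tool_rot: [-0.0, 1.0, 0.0, -0.0]
force: [-3.1, 2.3, 8.1]
width: 0.385
t 20.13 pos [ 0.5051 -0.1594  0.0872] jaw 90.0 q [-0.31  0.36 -0.26  0.95  0.   -0.31] F [-3.11  2.26  8.1 ] w 0.385 tilt [-0.  0. -1.]
shift [0.0001 0.0004 0.0002] wz 0.0 rows>= 0.011810946032950442 0.00022169808130083525
```

```bash
python3 -m pendant '[{"claw":1,"x":0,"y":0,"z":0,"wx":0,"wy":0,"wz":0},{"claw":0.5,"x":0,"y":0,"z":0,"wx":0,"wy":0,"wz":0},{"claw":0.4,"x":0,"y":0,"z":0,"wx":0,"wy":0,"wz":0},{"claw":0.2,"x":0,"y":0,"z":0,"wx":0,"wy":0,"wz":0},{"claw":0,"x":0,"y":0,"z":0,"wx":0,"wy":0,"wz":0},{"claw":0,"x":0,"y":0,"z":0,"wx":0,"wy":0,"wz":0},{"claw":0,"x":0,"y":0,"z":0,"wx":0,"wy":0,"wz":0}]'; python3 -m pendant '[{"claw":0,"x":0,"y":0,"z":-0.02,"wx":0,"wy":0,"wz":0},{"claw":0,"x":0,"y":0,"z":-0.05,"wx":0,"wy":0,"wz":0},{"claw":0,"x":0,"y":0,"z":-0.09,"wx":0,"wy":0,"wz":0},{"claw":0,"x":0,"y":0,"z":-0.13,"wx":0,"wy":0,"wz":0}]'; python3 -c "
from h import *
from plant import manip
go(.504,.2816,.2,73)
b=manip.read_camera('side');cv2.imwrite('pics/s8.png',b);cv2.imwrite('pics/t8.png',manip.read_camera('top'))"
```

```text
t: 20.72
eef_pos: [0.5053, -0.1595, 0.0871]
tool_rot: [-0.0, 1.0, -0.0, -0.0]
force: [0.1, -0.3, 0.6]
width: 1.002
t: 21.05
eef_pos: [0.5045, -0.1592, 0.2183]
tool_rot: [-0.0, 1.0, 0.0, -0.001]
force: [0.8, -0.3, 0.3]
width: 1.001
t 21.05 pos [ 0.5045 -0.1592  0.2183] jaw 90.0 q [-0.31  0.28 -0.02  1.27 -0.   -0.31] F [ 0.83 -0.35  0.27] w 1.001 tilt [-0.001  0.    -1.   ]
shift [4.000e-04 4.408e-01 1.850e-02] wz 17.0 rows>= 10.581032316006603 2.3755093256466537
```

View pics/s8.png

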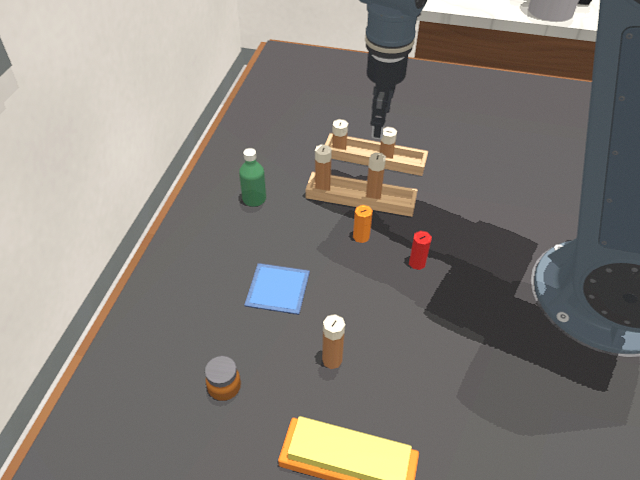

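The light long handle stands upright in its trough at (376,177), the short one at (388,143), and the heavy one at (333,342). On to the heavy one.

```bash
python3 -m pendant '[{"claw":0,"x":0,"y":0.441,"z":0.015,"wx":0,"wy":0,"wz":17},{"claw":0,"x":0,"y":0.441,"z":0.015,"wx":0,"wy":0,"wz":17},{"claw":0,"x":0,"y":0.441,"z":0.015,"wx":0,"wy":0,"wz":17},{"claw":0,"x":0,"y":0.441,"z":0.015,"wx":0,"wy":0,"wz":17},{"claw":0,"x":0,"y":0.441,"z":0.015,"wx":0,"wy":0,"wz":17},{"claw":0,"x":0,"y":0.441,"z":0.015,"wx":0,"wy":0,"wz":17},{"claw":0,"x":0,"y":0.441,"z":0.015,"wx":0,"wy":0,"wz":17},{"claw":0,"x":0,"y":0.441,"z":0.015,"wx":0,"wy":0,"wz":17}]'; python3 -c "
from h import *
go(.504,.2816,.2,73)"
```

```text
t: 21.82
eef_pos: [0.5049, 0.1677, 0.206]
tool_rot: [0.148, 0.989, 0.0, 0.0]
force: [0.6, -0.1, 0.4]
width: 0.998
t 21.82 pos [0.5049 0.1677 0.206 ] jaw 73.0 q [ 0.32  0.29 -0.04  1.24 -0.    0.62] F [ 0.58 -0.15  0.4 ] w 0.998 tilt [ 0.  0. -1.]
shift [0.0341 0.1087 0.006 ] wz 0.0 rows>= 2.735467805055655 0.0004311698912573547
```

```bash
python3 -m pendant '[{"claw":0,"x":0.034,"y":0.108,"z":0.006,"wx":0,"wy":0,"wz":0},{"claw":0,"x":0.034,"y":0.108,"z":0.006,"wx":0,"wy":0,"wz":0},{"claw":0,"x":0.034,"y":0.108,"z":0.006,"wx":0,"wy":0,"wz":0},{"claw":0,"x":0.034,"y":0.108,"z":0.006,"wx":0,"wy":0,"wz":0},{"claw":0,"x":0.034,"y":0.108,"z":0.006,"wx":0,"wy":0,"wz":0},{"claw":0,"x":0.034,"y":0.108,"z":0.006,"wx":0,"wy":0,"wz":0}]'; python3 -c "
from h import *
go(.504,.2816,.08,73)"
```

```text
t: 22.32
eef_pos: [0.5043, 0.2785, 0.1998]
tool_rot: [0.148, 0.989, -0.0, -0.0]
force: [0.1, 0.0, 0.5]
width: 1.006
t 22.32 pos [0.5043 0.2785 0.1998] jaw 73.0 q [ 0.5   0.38  0.07  1.26 -0.    0.8 ] F [0.05 0.03 0.49] w 1.006 tilt [-0.    -0.001 -1.   ]
shift [0.0011 0.003  0.1198] wz 0.0 rows>= 2.8742383192846606 0.003052544747197666
```

```bash
python3 -m pendant '[{"claw":0,"x":0.001,"y":0.003,"z":0.03,"wx":0,"wy":0,"wz":0},{"claw":0,"x":0.001,"y":0.003,"z":0.065,"wx":0,"wy":0,"wz":0},{"claw":0,"x":0.001,"y":0.003,"z":0.1,"wx":0,"wy":0,"wz":0},{"claw":0,"x":0.001,"y":0.003,"z":0.12,"wx":0,"wy":0,"wz":0},{"claw":0,"x":0.001,"y":0.003,"z":0.12,"wx":0,"wy":0,"wz":0},{"claw":0,"x":0.001,"y":0.003,"z":0.12,"wx":0,"wy":0,"wz":0}]'; python3 -m pendant '[{"claw":0.3,"x":0,"y":0,"z":0,"wx":0,"wy":0,"wz":0},{"claw":0.5,"x":0,"y":0,"z":0,"wx":0,"wy":0,"wz":0},{"claw":1,"x":0,"y":0,"z":0,"wx":0,"wy":0,"wz":0},{"claw":1,"x":0,"y":0,"z":0,"wx":0,"wy":0,"wz":0},{"claw":1,"x":0,"y":0,"z":0,"wx":0,"wy":0,"wz":0},{"claw":1,"x":0,"y":0,"z":0,"wx":0,"wy":0,"wz":0},{"claw":1,"x":0,"y":0,"z":0,"wx":0,"wy":0,"wz":0},{"claw":1,"x":0,"y":0,"z":0,"wx":0,"wy":0,"wz":0}]'; 
python3 -m pendant '[{"claw":1,"x":0,"y":0,"z":-0.01,"wx":0,"wy":0,"wz":0},{"claw":1,"x":0,"y":0,"z":-0.03,"wx":0,"wy":0,"wz":0},{"claw":1,"x":0,"y":0,"z":-0.06,"wx":0,"wy":0,"wz":0},{"claw":1,"x":0,"y":0,"z":-0.09,"wx":0,"wy":0,"wz":0},{"claw":1,"x":0,"y":0,"z":-0.12,"wx":0,"wy":0,"wz":0},{"claw":1,"x":0,"y":0,"z":-0.145,"wx":0,"wy":0,"wz":0},{"claw":1,"x":0,"y":0,"z":-0.155,"wx":0,"wy":0,"wz":0},{"claw":1,"x":0,"y":0,"z":-0.155,"wx":0,"wy":0,"wz":0}]'
 python3 -c "
from h import *
go(.6464,.1453,.235,73)"
```

```text
t: 22.82
eef_pos: [0.5042, 0.2807, 0.0802]
tool_rot: [0.148, 0.989, -0.0, -0.001]
force: [0.6, -0.3, 0.6]
width: 1.001
t: 23.48
eef_pos: [0.5048, 0.2822, 0.0812]
tool_rot: [0.148, 0.989, 0.0, 0.001]
force: [-1.0, -1.6, 9.6]
width: 0.391
t: 24.15
eef_pos: [0.5052, 0.2826, 0.2375]
tool_rot: [0.148, 0.989, 0.001, 0.001]
force: [0.7, 0.5, -4.7]
width: 0.391
t 24.15 pos [0.5052 0.2826 0.2375] jaw 73.0 q [0.51 0.38 0.16 1.35 0.   0.81] F [ 0.73  0.48 -4.66] w 0.391 tilt [ 0.003  0.002 -1.   ]
shift [-0.1751 -0.09    0.0027] wz 0.0 rows>= 4.722732251784701 0.0013098843328462955
```

```bash
python3 -m pendant '[{"claw":1,"x":-0.012,"y":-0.006,"z":0,"wx":0,"wy":0,"wz":0},{"claw":1,"x":-0.039,"y":-0.02,"z":0,"wx":0,"wy":0,"wz":0},{"claw":1,"x":-0.068,"y":-0.035,"z":0,"wx":0,"wy":0,"wz":0},{"claw":1,"x":-0.098,"y":-0.05,"z":0,"wx":0,"wy":0,"wz":0},{"claw":1,"x":-0.128,"y":-0.066,"z":0,"wx":0,"wy":0,"wz":0},{"claw":1,"x":-0.152,"y":-0.078,"z":0,"wx":0,"wy":0,"wz":0},{"claw":1,"x":-0.167,"y":-0.086,"z":0,"wx":0,"wy":0,"wz":0},{"claw":1,"x":-0.175,"y":-0.09,"z":0,"wx":0,"wy":0,"wz":0}]';  python3 -m pendant '[{"claw":1,"x":0,"y":0,"z":0,"wx":0,"wy":0,"wz":0},{"claw":1,"x":0,"y":0,"z":0,"wx":0,"wy":0,"wz":0},{"claw":1,"x":0,"y":0,"z":0,"wx":0,"wy":0,"wz":0},{"claw":1,"x":0,"y":0,"z":0,"wx":0,"wy":0,"wz":0}]'; python3 -c "
from h import *
go(.6464,.1453,.235,73)"
```

```text
t: 24.82
eef_pos: [0.6463, 0.1422, 0.2323]
tool_rot: [0.149, 0.989, -0.001, -0.002]
force: [-0.2, -0.1, -4.8]
width: 0.392
t: 25.15
eef_pos: [0.6447, 0.1457, 0.2351]
tool_rot: [0.147, 0.989, 0.0, -0.0]
force: [-0.0, -0.1, -4.3]
width: 0.39
t 25.15 pos [0.6447 0.1457 0.2351] jaw 73.1 q [0.22 0.57 0.46 1.46 0.   0.52] F [-0.03 -0.11 -4.28] w 0.39 tilt [-0.  0. -1.]
shift [-0.0018  0.0001  0.0001] wz 0.1 rows>= 0.04264845022787336 0.011026537503947881
```

```bash
python3 -m pendant '[{"claw":1,"x":-0.002,"y":0,"z":0,"wx":0,"wy":0,"wz":0},{"claw":1,"x":-0.002,"y":0,"z":0,"wx":0,"wy":0,"wz":0},{"claw":1,"x":-0.002,"y":0,"z":0,"wx":0,"wy":0,"wz":0},{"claw":1,"x":-0.002,"y":0,"z":0,"wx":0,"wy":0,"wz":0},{"claw":1,"x":-0.002,"y":0,"z":0,"wx":0,"wy":0,"wz":0},{"claw":1,"x":-0.002,"y":0,"z":0,"wx":0,"wy":0,"wz":0}]'; python3 -c "
from h import *
from plant import manip
b=manip.read_camera('side');cv2.imwrite('pics/s9.png',b);cv2.imwrite('pics/t9.png',manip.read_camera('top'))
go(.6464,.1453,.235,73)
print(proj('side',[.6464,.1453,.154]),proj('side',[.6464,.1453,.274]),np.abs(manip.read_state()['qd']).max())"
```

```text
t: 25.65
eef_pos: [0.6473, 0.1442, 0.2352]
tool_rot: [0.148, 0.989, 0.0, 0.0]
force: [0.4, -0.7, -3.4]
width: 0.386
t 25.75 pos [0.6473 0.1442 0.2351] jaw 73.0 q [ 0.22  0.58  0.47  1.46 -0.    0.52] F [-0.83  0.21 -3.6 ] w 0.388 tilt [ 0. -0. -1.]
shift [0.0012 0.0008 0.0001] wz 0.0 rows>= 0.03357352591857358 0.0005936448159011135
[274.6731009  237.48845422] [271.33095668 189.53000016] 0.002387036121825353
```

View pics/s9.png

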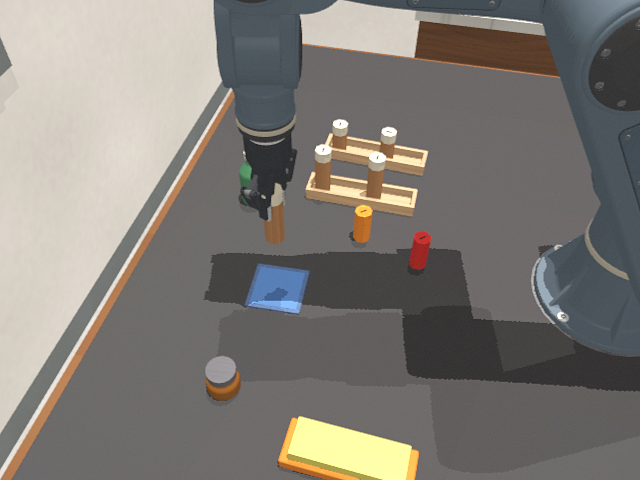

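View pics/t9.png

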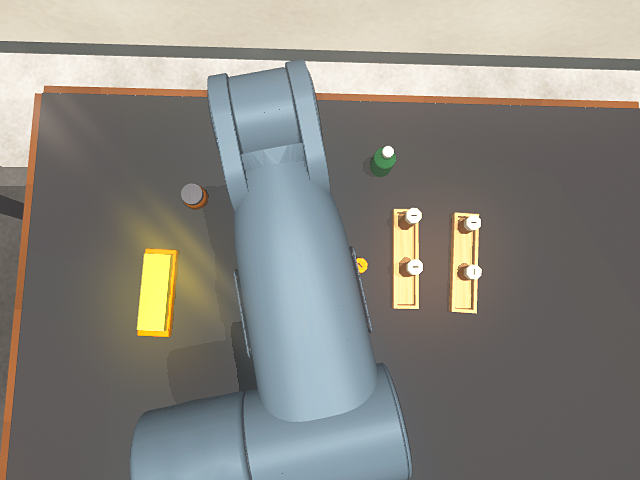

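The handle is held upright, its foot showing at (274,241) against a predicted (275,237) over the pad. The troughs are filled, and the bottle (387,158), jar (194,196) and whetstone (157,292) haven't moved. The arm is still, so I hand the job in.

```bash
python3 -c "
from plant import manip
print(manip.close_job())"
```

```text
the job is handed in; nothing more can be done
None
```

The job is done and handed in at about 25.8 s, with the heavier long handle still held upright over the blue pad.

- **Short handle:** it stands upright in the trough with the short sample. The orange and red look-alikes were not touched.
- **Weighing:** I lifted both long handles before placing either. The near one pulled about 1 N and the far one about 4 N, so the far one is the heavier.
- **Lighter long handle:** it stands upright in the trough with the long sample. It pressed on the trough floor with about 8 N as it was set down.
- **Heavier long handle:** its foot is about 15 cm above the pad, which is within 2 mm of centred by the measured pose. Tilt is about 0, joint speeds are about 0.002 rad/s, and the wrist reads about 4 N.

In the last side and top pictures, both placed handles stand upright. The bottle, jar and whetstone show no visible movement.

- **Disagreements in the last checks:** the handle's foot appeared about 4 pixels from where I predicted it in the side picture, roughly 1 cm or less. The arm hid the pad from the top camera, so the centring rests on the measured pose and that side view.
- **Refused command:** one early move was refused before anything moved, probably because it left out the `wx` and `wy` values.

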